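# Sort loudspeaker kit parts into their stock trays

## Task

Sort the five loose loudspeaker parts from the bench into their stock trays: the two left-hand brackets into the blue tray, the two right-hand brackets into the red tray (seen from above with the foot end turned towards you, a left-hand bracket's foot sticks out to the left, a right-hand one's to the right), and the loose round speaker driver into the yellow tray next to the driver that is already there. Set each part down rather than dropping it, so that it stands upright and flat on the floor of its tray, not on a rim or on another part. Do not shift the driver already in the yellow tray or the multimeter.

Things in the scene. Friction and masses are not known exactly. Their poses are not given: they have to be found in the camera images.
- left_a: Left-hand black bracket (two alike, ~90 g) on its flat underside. Upright cheek x -42..42, y -5..5 mm, 22 high (38 for |x|<23; brass bush near the top); a flat foot 6 mm thick with two screw holes sticks out at its -x end (x -42..-6, y 5..41), with a gusset 17 high at x -42..-38. With the foot end towards you the foot is on the left. Grip across the cheek's middle. Origin: cheek's centre, underside; z up.
- left_b: Left-hand black bracket (two alike, ~90 g) on its flat underside. Upright cheek x -42..42, y -5..5 mm, 22 high (38 for |x|<23; brass bush near the top); a flat foot 6 mm thick with two screw holes sticks out at its -x end (x -42..-6, y 5..41), with a gusset 17 high at x -42..-38. With the foot end towards you the foot is on the left. Grip across the cheek's middle. Origin: cheek's centre, underside; z up.
- right_a: Right-hand black bracket (two alike, ~90 g) on its flat underside. Upright cheek x -42..42, y -5..5 mm, 22 high (38 for |x|<23; brass bush near the top); a flat foot 6 mm thick with two screw holes sticks out at its -x end (x -42..-6, y -41..-5), with a gusset 17 high at x -42..-38. With the foot end towards you the foot is on the right. Grip across the cheek's middle. Origin: cheek's centre, underside; z up.
- right_b: Right-hand black bracket (two alike, ~90 g) on its flat underside. Upright cheek x -42..42, y -5..5 mm, 22 high (38 for |x|<23; brass bush near the top); a flat foot 6 mm thick with two screw holes sticks out at its -x end (x -42..-6, y -41..-5), with a gusset 17 high at x -42..-38. With the foot end towards you the foot is on the right. Grip across the cheek's middle. Origin: cheek's centre, underside; z up.
- driver: Loose black round loudspeaker driver on the bench, standing on its magnet, silver dust cap up: flange 58 mm across at height 30 to 36 mm, narrower basket below, magnet 42 mm across from 0 to 19 mm; dust cap's top at 42 mm. About 140 g; grip it across the flange. Origin: centre of its underside; z up.
- tray_left: Blue open parts tray, fixed: outside 126 (x) by 202 mm (y), rim 28 high, walls and floor 3 thick (inside 120 x 196). A label ledge sticks out 22 mm at rim height from the middle of its +x wall. Origin: centre of its underside; z up. For left-hand brackets (their plan is on the label); empty at the start.
- tray_right: Red open parts tray, fixed: outside 126 (x) by 202 mm (y), rim 28 high, walls and floor 3 thick (inside 120 x 196). A label ledge sticks out 22 mm at rim height from the middle of its +x wall. Origin: centre of its underside; z up. For right-hand brackets (their plan is on the label); empty at the start.
- tray_driver: Yellow open parts tray, fixed: outside 126 (x) by 202 mm (y), rim 28 high, walls and floor 3 thick (inside 120 x 196). A label ledge sticks out 22 mm at rim height from the middle of its +x wall. Origin: centre of its underside; z up. For drivers; one (stock_driver) already stands in it, about 50 mm from the centre towards +y; the -y half is free.
- stock_driver: Bystander: a driver just like the loose one, already in its place in the yellow tray; leave it there. Loose, 58 mm across, 42 mm high. Origin: centre of its underside; z up.
- multimeter: Bystander: red and black hand-held multimeter lying on its back at one side of the bench, 150 (x) by 74 by 45 mm high; leave it there. Origin: centre of its underside. (At the other side stands a solder reel, 56 mm across, 46 mm high, not part of the job.)

How it is judged:
At the end, for the whole second after the job is handed in: Each part stands in its own tray (left brackets blue, right red, driver yellow): origin inside the walls and under 7 mm above the tray's underside (floor at 3 mm), upright within 0.06 rad, at rest. Multimeter and the driver already there are within 20 mm of where they began (x of left_a in the frame of tray_left between -0.06 and 0.06 m and y of left_a in the frame of tray_left between -0.098 and 0.098 m and z of each of left_a, left_b in the frame of tray_left below 0.007 m and angle between each of left_a, left_b, right_a, right_b, driver's own z axis and vertical below 0.06 rad and linear speed of each of left_a, left_b, right_a, right_b, driver below 0.02 m/s and angular speed of each of left_a, left_b, right_a, right_b, driver below 0.2 rad/s and x of left_b in the frame of tray_left between -0.06 and 0.06 m and y of left_b in the frame of tray_left between -0.098 and 0.098 m and x of right_a in the frame of tray_right between -0.06 and 0.06 m and y of right_a in the frame of tray_right between -0.098 and 0.098 m and z of each of right_a, right_b in the frame of tray_right below 0.007 m and x of right_b in the frame of tray_right between -0.06 and 0.06 m and y of right_b in the frame of tray_right between -0.098 and 0.098 m and x of driver in the frame of tray_driver between -0.06 and 0.06 m and y of driver in the frame of tray_driver between -0.098 and 0.098 m and z of driver in the frame of tray_driver below 0.007 m and distance of each of multimeter, stock_driver from where it was at the start of the episode below 0.02 m); the robot touches nothing.
It fails at once if the multimeter is shifted by more than 20 mm (distance of multimeter from where it was at the start of the episode above 0.02 m).
It fails at once if the driver already in the yellow tray is shifted by more than 20 mm (distance of stock_driver from where it was at the start of the episode above 0.02 m).
It fails at once if one of the five parts is dropped (it moves faster than 0.8 m/s, a fall of over 3 cm, with no finger on it) ((linear speed of left_a above 0.8 m/s and contact force between left_a and the fingers below 0.02 N) or (linear speed of left_b above 0.8 m/s and contact force between left_b and the fingers below 0.02 N) or (linear speed of right_a above 0.8 m/s and contact force between right_a and the fingers below 0.02 N) or (linear speed of right_b above 0.8 m/s and contact force between right_b and the fingers below 0.02 N) or (linear speed of driver above 0.8 m/s and contact force between driver and the fingers below 0.02 N)).
It also fails if it takes over 125 s, if anything falls off the work surface, if the arm or the gripper's body presses on something with over 40 N, if the wrist force passes 120 N, or if a joint passes its speed limit or range.

## Robot

A 7-joint arm with a two-finger parallel gripper is mounted at the origin on the work surface. World frame = base frame: x ahead of the robot, y to its left, z up, the work surface at z = 0. Lengths are in m, angles in rad, forces in N, time in s.
With the tool pointing down it reaches from about 0.4 to 0.85 m from the base axis. Payload 10.4 kg.
Tool frame: the origin (TCP) lies between the finger pads; the fingertips stand tcp_to_tips ahead of it and the grasp point (between the pads) lies 8 mm behind it (tcp_to_tips is the distance from the TCP to the fingertips, in m); z points along the fingers, y is the line along which they close (so a half turn about z gives the same grasp; the last joint's range is limited). The gripper opens to 85 mm and grips with 20 to 120 N. Pads are 22 mm wide; open, the fingers measure 114 mm over their backs; the gripper's body (76 mm by 85 mm) begins 54 mm behind the grasp point. The pads swing forward as they close: fully open they stand 13 mm farther back than shut.
Start: joints at [1.239, 0.332, -0.065, 1.46, 0.022, 1.35, -0.088], TCP at [0.19, -0.595, 0.242] pointing down, gripper open.
Joint ranges: [-2.6, 2.6], [-0.5, 2.12], [-1.47, 1.34], [0.16, 2.42], [-1.27, 4.41], [0.06, 2.06], [-2.6, 2.6]. Speed limits (rad/s): [2.22, 2.22, 2.79, 2.79, 3.14, 3.14, 3.14].

## Interface

Orientations are given as a unit quaternion [x, y, z, w].
In Python, from workcell import * gives the robot as it stands.
- The arm moves only by the tool apply_moves, never from a script. Its argument "rows" is a list of rows, each an object of numbers: "x", "y", "z": the shift along the tool's x, y, z in mm; "ax", "ay", "az": the turn, a rotation vector about the tool's x, y, z in degrees; "gripper": the closure, from 0 (fully open) to 1 (shut). A call has 1 to 5 rows; each row shifts and turns the commanded pose from where the row before left it, along the tool's axes as they then stand; what a row does not reach is not made up. A row lasts 1/12 s, in which the tool goes at most 41.7 mm and 7.16 degrees, less where a joint would pass 70% of its speed; a pose out of reach is approached as far as the arm can. A call with a gripper value outside its range is refused whole. The fingers move at their own pace and stop on an object; "newtons" is the grip in N (left out, the last holds). Time passes only in rows, so rows that do not move let the fingers close. It gives the time, the measured TCP pose, the force, the opening and the grip force at its end, in the units of the state.
- get_obs(): the state, without advancing time (a new reading comes with each control period).
- camera(name): name is "side" or "top" or "wrist"; returns a dict with "color" (480x640x3 uint8, red, green, blue), "fov_y" (degrees; the focal length in pixels is half the picture's height over the tangent of half this angle, whatever the lens; pixels are square), "cx", "cy" (the principal point, pixels), "rvec" (rotation vector, rad) and "tvec" (3), from world to camera coordinates, as OpenCV has them. Camera axes: x right, y down, z forward; pixel columns grow to the right and rows downward; lengths in m; the calibration is good to about 2 mm. A picture is of the moment at which its call begins. There is no depth.
- hand_in(): hands the job in; it is judged then, once.
The state is a dict: "clock": time; "joint_pos": joint angles; "joint_velocities": joint speeds; "tau": joint torques, N m; "position": TCP position; "ee_rot": TCP orientation; "ft_force": force on the tool from outside, world axes, zero at the start; "torque": the same for the moment, N m; "grip_width": opening from 0.0 (shut) to 1.0 (fully open); "grasp_force": force on a finger pad.
Only numpy, scipy, OpenCV 4.12 (cv2) and the standard library are available. Lean on these libraries where they do the work, as an engineer would, in place of code of your own. Each camera call takes 0.05 s, during which the arm holds its last target. There are 200 camera calls.

## Working session

There is one attempt and no reset: what is moved stays moved. The work goes in short steps, Python scripts to look and compute and a tool call to move; the robot and the scene stay as the last step left them, time stands still between calls to the robot, and variables do not carry over. Pictures are saved under pics/ and viewed, at most 14 in all, crops included, and the job is handed in when it is done.

Besides the shell and the picture viewer there is one more tool, called after "Request:" as name(argument=value, ...) on one line, values as JSON. apply_moves: Moves the arm, as the interface text tells. Its arguments: {"type":"object","properties":{"rows":{"type":"array","items":{"type":"object","properties":{"x":{"type":"number"},"y":{"type":"number"},"z":{"type":"number"},"ax":{"type":"number"},"ay":{"type":"number"},"az":{"type":"number"},"gripper":{"type":"number"}}}},"newtons":{"type":"number"}},"required":["rows"]}

```bash
mkdir -p pics; ls; python3 - <<'E'
from workcell import *
import cv2
o=get_obs(); print({k:o[k] for k in('clock','position','ee_rot','grip_width','ft_force')})
try: print(tcp_to_tips)
except Exception as e: print(e)
for n in('top','side'):
    c=camera(n); cv2.imwrite(f'pics/{n}0.png',c['color'][:,:,::-1]); print(n,c['fov_y'],c['cx'],c['cy'],c['rvec'],c['tvec'])
E
```

```text
pics
{'clock': 0.0, 'position': array([ 0.18983313, -0.59507925,  0.241493  ]), 'ee_rot': array([ 9.88103837e-01,  1.53786425e-01, -1.44722867e-04, -7.22496054e-04]), 'grip_width': 1.0038607298006532, 'ft_force': array([-0.12041403, -0.85701046,  0.28555788])}
0.011
top 56.55176591605092 316.22797379956387 231.66358453352427 [ 2.13284542 -2.09488046  0.15952412] [0.00690389 0.5018179  1.01902945]
side 51.53337216947544 313.637499916732 240.1417199239556 [ 0.32534899 -2.71880132  1.34289892] [0.4731234  0.08165801 1.08374077]
```

View pics/top0.png

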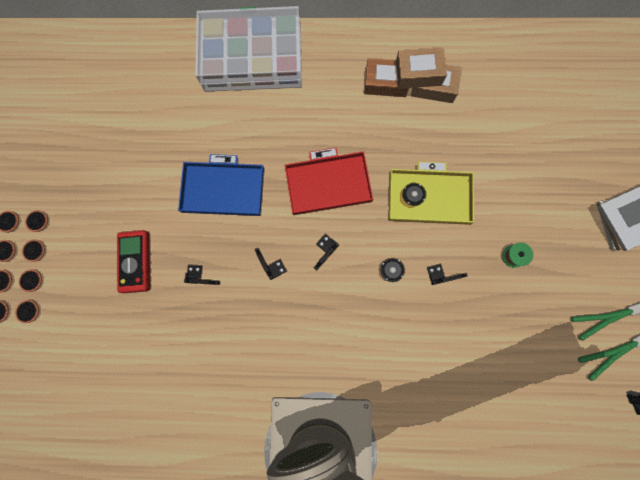

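The top view has +x up and +y left. The trays are blue (222,189), red (328,183) and yellow (431,197). The brackets are near (203,277), (270,262), (326,250) and (447,274), and the driver is at (392,270). I'll enlarge this area.

```bash
python3 - <<'E'
import cv2
a=cv2.imread('pics/top0.png')
def crop(x,y,w,h,s): return cv2.resize(a[y:y+h,x:x+w],None,fx=s,fy=s,interpolation=cv2.INTER_CUBIC)
import numpy as np
A=crop(180,228,160,60,5);B=crop(340,228,160,60,5)
cv2.imwrite('pics/c1.png',cv2.convertScaleAbs(np.vstack([A,B]),alpha=1.5,beta=10))
E
```

```text
(no output)
```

View pics/c1.png

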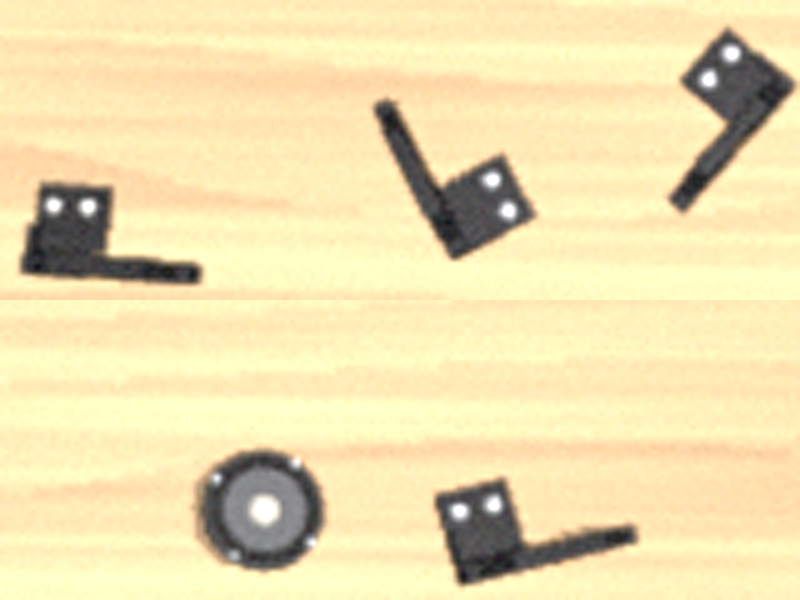

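Reading the crop by the foot-end rule:
- **Part 1** (crop 110,240): left-hand, foot up.
- **Part 2** (450,190): right-hand.
- **Part 3** (735,110): right-hand.
- **Part 4** (530,540): left-hand.
- **Driver**: cap at (265,510).

Next I'll fit the poses.

```bash
cat > h.py <<'E'
import numpy as np, cv2
from scipy.optimize import least_squares
from scipy.spatial.transform import Rotation as R
def K(c):
    f=240/np.tan(np.radians(c['fov_y']/2)); return np.array([[f,0,c['cx']],[0,f,c['cy']],[0,0,1.]])
def proj(c,P): return cv2.projectPoints(np.asarray(P,float).reshape(-1,3),c['rvec'],c['tvec'],K(c),None)[0][:,0]
def ray(c,uv,z):
    Rm=cv2.Rodrigues(c['rvec'])[0]; o=-Rm.T@c['tvec']; d=Rm.T@np.linalg.inv(K(c))@[uv[0],uv[1],1]
    return o+d*(z-o[2])/d[2]
def fit(c,uv,P,z0=0):
    P=np.array(P)/1000.; uv=np.array(uv,float)
    W=lambda q:np.c_[P[:,0]*np.cos(q[2])-P[:,1]*np.sin(q[2])+q[0],P[:,0]*np.sin(q[2])+P[:,1]*np.cos(q[2])+q[1],P[:,2]+z0]
    g=np.mean([ray(c,u,z0) for u in uv],0)
    s=min((least_squares(lambda q:(proj(c,W(q))-uv).ravel(),[g[0],g[1],a]) for a in(0,1.6,3.1,-1.6)),key=lambda s:s.cost)
    q=s.x; q[2]=(q[2]+np.pi)%(2*np.pi)-np.pi
    return q,np.sqrt(2*s.cost/len(uv))
def go(o,x,y,z,yaw=None):
    """shift in tool axes (mm) to reach world xyz, and az deg to bring tool y axis across part yaw (tool x along yaw mod pi)"""
    r=R.from_quat(o['ee_rot']); d=r.inv().apply(np.array([x,y,z])-o['position'])*1000
    tx=r.apply([1,0,0]); ty=np.degrees(np.arctan2(tx[1],tx[0]))
    a=None if yaw is None else (-(np.degrees(yaw)-ty)+90)%180-90
    return d.round(0),'toolyaw',ty.round(1),'az',a, 'tilt',r.apply([0,0,1]).round(4)
E
python3 - <<'E'
from workcell import *
from h import *
c=camera('top'); o=get_obs()
p1=lambda l:[(x/5+180,y/5+228) for x,y in l]; p2=lambda l:[(x/5+340,y/5+168) for x,y in l]
L=[(42,0,20),(-42,41,6),(-6,41,6),(-42,-5,10)]; Rr=[(42,0,20),(-42,-41,6),(-6,-41,6),(-42,5,10)]
print('L1',fit(c,p1([(200,273),(40,183),(112,187),(22,270)]),L))
print('R2',fit(c,p1([(385,103),(533,213),(503,155),(457,258)]),Rr))
print('R3',fit(c,p1([(682,203),(728,28),(683,77),(793,85)]),Rr))
print('L4',fit(c,p2([(634,534),(437,495),(503,480),(460,583)]),L))
print('drv',ray(c,p2([(265,510)])[0],.042))
T=[(63,101,28),(63,-101,28),(-63,-101,28),(-63,101,28)]
print('blue',fit(c,[(182,163),(264,165),(262,215),(180,212)],T))
print('red',fit(c,[(286,161),(368,153),(372,206),(292,214)],T))
print('yel',fit(c,[(390,171),(473,172),(473,223),(389,222)],T))
print('stock',ray(c,(414,194),.045))
print('mm',ray(c,(133,262),.045)) 
w=camera('wrist'); 
Rm=cv2.Rodrigues(w['rvec'])[0]; C=-Rm.T@w['tvec']; r=R.from_quat(o['ee_rot'])
print('wrist cam in tool',r.inv().apply(C-o['position']),r.inv().apply(Rm[2]),r.inv().apply(Rm[0]),w['fov_y'])
E
```

```text
L1 (array([ 0.37977099,  0.29091247, -1.61415258]), np.float64(0.9414983631854018))
R2 (array([0.4261561 , 0.1412181 , 0.51392083]), np.float64(0.8992794809725166))
R3 (array([ 0.44732725, -0.01086514,  2.45237088]), np.float64(0.8752621087516169))
L4 (array([ 0.39686554, -0.30310322, -1.32643759]), np.float64(0.6414642358732247))
drv [ 0.41363613 -0.16595843  0.042     ]
blue (array([ 0.6100597 ,  0.25300896, -0.00736249]), np.float64(1.1412001638139755))
red (array([ 0.62679818, -0.01372147,  0.11184661]), np.float64(2.2494875251132824))
yel (array([ 0.59576523, -0.26245724, -0.00972151]), np.float64(0.9462764397542139))
stock [ 0.59751769 -0.21776576  0.045     ]
mm [0.42143023 0.45143735 0.045     ]
wrist cam in tool [ 0.07895462  0.00083501 -0.13089711] [-3.07724692e-01 -6.70417732e-04  9.51475204e-01] [7.45017161e-05 9.99999732e-01 7.28703771e-04] 64.60998402150715
```

Request:
apply_moves(rows=[{"az": -7.1}, {"az": -7.1}, {"az": -7.1}, {"az": -7.1}, {"az": -7.1}])

```text
invalid input at $.rows[0]: expected keys x, y, z, ax, ay, az, gripper
```

Request:
apply_moves(rows=[{"az": -7.1}, {"az": -7.1}, {"az": -7.1}, {"az": -7.1}, {"az": -7.1}])

```text
invalid input at $.rows[0]: expected keys x, y, z, ax, ay, az, gripper
```

Request:
apply_moves(rows=[{"az": -7.1}, {"az": -7.1}, {"x": 26, "y": 30, "z": 8}, {"x": 26, "y": 30, "z": 8}, {"x": 26, "y": 30, "z": 8}])

```text
invalid input at $.rows[0]: expected keys x, y, z, ax, ay, az, gripper
```

Request:
apply_moves(rows=[{"x": 26, "y": 30, "z": 8}, {"x": 26, "y": 30, "z": 8}, {"x": 26, "y": 30, "z": 8}, {"x": 26, "y": 30, "z": 8}, {"x": 26, "y": 30, "z": 8}])

```text
invalid input at $.rows[0]: expected keys x, y, z, ax, ay, az, gripper
```

Request:
apply_moves(rows=[{"x": 26, "y": 30, "z": 8}, {}])

```text
invalid input at $.rows[0]: expected keys x, y, z, ax, ay, az, gripper
```

```bash
cat > look.py <<'E'
from workcell import *
from h import *
import sys,pickle
c=camera('wrist'); o=get_obs(); pickle.dump((c,o),open(f'{sys.argv[1]}.pkl','wb'))
cv2.imwrite(f'pics/{sys.argv[1]}.png',c['color'][:,:,::-1])
print(o['clock'],o['position'],go(o,*o['position']))
E
python3 look.py w1
```

```text
0.25 [ 0.18991997 -0.59530302  0.24197345] (array([0., 0., 0.]), 'toolyaw', np.float64(17.7), 'az', None, 'tilt', array([-2.e-04,  5.e-04, -1.e+00]))
```

View pics/w1.png

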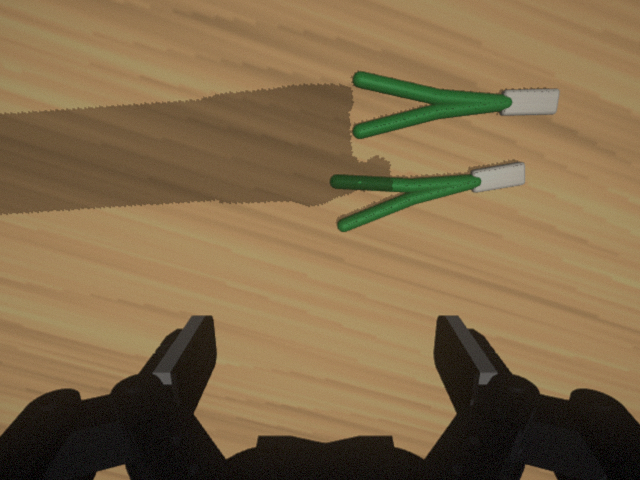

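The view shows only the pliers (400,110) and the open fingers, since the rows were refused. Every row needs all seven keys, so I'll send them again in full.

Request:
apply_moves(rows=[{"x": 0, "y": 0, "z": 0, "ax": 0, "ay": 0, "az": -7.1, "gripper": 0}, {"x": 0, "y": 0, "z": 0, "ax": 0, "ay": 0, "az": -7.1, "gripper": 0}, {"x": 0, "y": 0, "z": 0, "ax": 0, "ay": 0, "az": -7.1, "gripper": 0}, {"x": 0, "y": 0, "z": 0, "ax": 0, "ay": 0, "az": -7.1, "gripper": 0}, {"x": 0, "y": 0, "z": 0, "ax": 0, "ay": 0, "az": -7.1, "gripper": 0}])

```text
clock: 0.67
position: [0.19, -0.5954, 0.2422]
ee_rot: [0.893, 0.45, 0.0, -0.0]
ft_force: [-0.9, 0.0, 0.1]
grip_width: 0.998
grasp_force: 0.0
```

Request:
apply_moves(rows=[{"x": 0, "y": 0, "z": 0, "ax": 0, "ay": 0, "az": -7.1, "gripper": 0}, {"x": 0, "y": 0, "z": 0, "ax": 0, "ay": 0, "az": -7.1, "gripper": 0}, {"x": 0, "y": 0, "z": 0, "ax": 0, "ay": 0, "az": -7.1, "gripper": 0}, {"x": 0, "y": 0, "z": 0, "ax": 0, "ay": 0, "az": -7.1, "gripper": 0}, {"x": 0, "y": 0, "z": 0, "ax": 0, "ay": 0, "az": -7.1, "gripper": 0}])

```text
clock: 1.08
position: [0.1899, -0.5954, 0.2422]
ee_rot: [0.713, 0.701, 0.0, -0.0]
ft_force: [0.5, 0.1, 0.7]
grip_width: 1.003
grasp_force: 0.0
```

Request:
apply_moves(rows=[{"x": 0, "y": 0, "z": 0, "ax": 0, "ay": 0, "az": -7.1, "gripper": 0}, {"x": 0, "y": 0, "z": 0, "ax": 0, "ay": 0, "az": -7.1, "gripper": 0}, {"x": 26, "y": 30, "z": 8, "ax": 0, "ay": 0, "az": 0, "gripper": 0}, {"x": 26, "y": 30, "z": 8, "ax": 0, "ay": 0, "az": 0, "gripper": 0}, {"x": 26, "y": 30, "z": 8, "ax": 0, "ay": 0, "az": 0, "gripper": 0}])

```text
clock: 1.5
position: [0.2606, -0.4982, 0.2178]
ee_rot: [0.624, 0.782, 0.0, 0.0]
ft_force: [0.9, -0.8, -0.4]
grip_width: 0.999
grasp_force: 0.0
```

Request:
apply_moves(rows=[{"x": 26, "y": 30, "z": 8, "ax": 0, "ay": 0, "az": 0, "gripper": 0}, {"x": 26, "y": 30, "z": 8, "ax": 0, "ay": 0, "az": 0, "gripper": 0}, {"x": 26, "y": 30, "z": 8, "ax": 0, "ay": 0, "az": 0, "gripper": 0}, {"x": 26, "y": 30, "z": 8, "ax": 0, "ay": 0, "az": 0, "gripper": 0}, {"x": 26, "y": 30, "z": 8, "ax": 0, "ay": 0, "az": 0, "gripper": 0}])

```text
clock: 1.92
position: [0.3782, -0.3375, 0.1781]
ee_rot: [0.623, 0.782, -0.0, 0.0]
ft_force: [0.9, -0.8, -0.4]
grip_width: 0.997
grasp_force: 0.0
```

Request:
apply_moves(rows=[{"x": 26, "y": 30, "z": 8, "ax": 0, "ay": 0, "az": 0, "gripper": 0}, {"x": 0, "y": 0, "z": 0, "ax": 0, "ay": 0, "az": 0, "gripper": 0}])

```text
clock: 2.08
position: [0.4052, -0.2995, 0.1694]
ee_rot: [0.619, 0.785, 0.001, -0.001]
ft_force: [0.4, 1.1, 0.7]
grip_width: 1.003
grasp_force: 0.0
```

```bash
python3 look.py w2
```

```text
2.1333 [ 0.40313475 -0.30309915  0.1698842 ] (array([0., 0., 0.]), 'toolyaw', np.float64(103.3), 'az', None, 'tilt', array([ 1.0e-04,  1.3e-03, -1.0e+00]))
```

View pics/w2.png

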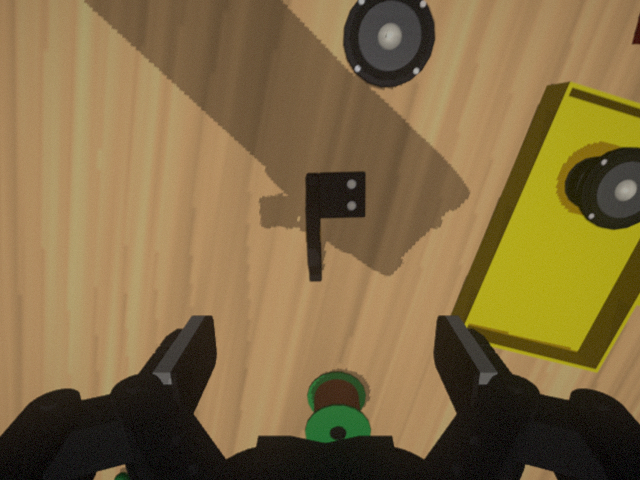

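The wrist view shows bracket L4, with foot corners at (365,172) and (365,217), the cheek's foot end at (306,174) and its far end at (310,281)–(322,280). The loose driver's cap is at (390,37).

```bash
python3 - <<'E'
from h import *
import pickle
c,o=pickle.load(open('w2.pkl','rb'))
q,e=fit(c,[(365,172),(365,217),(310,281),(322,280),(306,174)],[(-42,41,6),(-6,41,6),(42,-5,22),(42,5,22),(-42,-5,22)])
print(q,e); print(go(o,q[0],q[1],.021,q[2]))
print('drv',ray(c,(390,37),.042),'stock',ray(c,(625,190),.045))
E
```

```text
[ 0.39744037 -0.30103639 -1.31504555] 1.1575250155421168
(array([  3.,  -5., 149.]), 'toolyaw', np.float64(103.3), 'az', np.float64(-1.3392118990661857), 'tilt', array([ 1.0e-04,  1.3e-03, -1.0e+00]))
drv [ 0.41435476 -0.16585805  0.042     ] stock [ 0.59498541 -0.21821921  0.045     ]
```

Request:
apply_moves(rows=[{"x": 3, "y": -5, "z": 37, "ax": 0, "ay": 0, "az": -1.3, "gripper": 0}, {"x": 0, "y": 0, "z": 37, "ax": 0, "ay": 0, "az": 0, "gripper": 0}, {"x": 0, "y": 0, "z": 37, "ax": 0, "ay": 0, "az": 0, "gripper": 0.3}, {"x": 0, "y": 0, "z": 25, "ax": 0, "ay": 0, "az": 0, "gripper": 0.5}, {"x": 0, "y": 0, "z": 12, "ax": 0, "ay": 0, "az": 0, "gripper": 0.7}], newtons=40)

```text
clock: 2.55
position: [0.393, -0.3052, 0.0191]
ee_rot: [0.615, 0.789, -0.0, -0.002]
ft_force: [-0.5, 0.6, -0.9]
grip_width: 0.605
grasp_force: 0.0
```

Request:
apply_moves(rows=[{"x": 0, "y": 0, "z": 0, "ax": 0, "ay": 0, "az": 0, "gripper": 1}, {"x": 0, "y": 0, "z": 0, "ax": 0, "ay": 0, "az": 0, "gripper": 1}, {"x": 0, "y": 0, "z": 0, "ax": 0, "ay": 0, "az": 0, "gripper": 1}, {"x": 0, "y": 0, "z": 0, "ax": 0, "ay": 0, "az": 0, "gripper": 1}, {"x": 0, "y": 0, "z": 0, "ax": 0, "ay": 0, "az": 0, "gripper": 1}])

```text
clock: 2.97
position: [0.3964, -0.3062, 0.024]
ee_rot: [0.614, 0.789, -0.0, 0.002]
ft_force: [0.2, 0.3, 5.9]
grip_width: 0.106
grasp_force: 45.0
```

Request:
apply_moves(rows=[{"x": 0, "y": 0, "z": 0, "ax": 0, "ay": 0, "az": 0, "gripper": 1}, {"x": 0, "y": 0, "z": 0, "ax": 0, "ay": 0, "az": 0, "gripper": 1}])

```text
clock: 3.13
position: [0.3964, -0.3062, 0.024]
ee_rot: [0.614, 0.789, -0.0, 0.002]
ft_force: [-1.2, -1.2, 8.4]
grip_width: 0.109
grasp_force: 45.2
```

```bash
python3 look.py w3
```

```text
3.1833 [ 0.39642799 -0.30622898  0.02400054] (array([0., 0., 0.]), 'toolyaw', np.float64(104.2), 'az', None, 'tilt', array([ 0.0021, -0.0023, -1.    ]))
```

The bracket is held at 10.6 % opening, about 9–10 mm, which matches the cheek. I'll lift, turn and carry it over the blue tray.

Request:
apply_moves(rows=[{"x": 0, "y": 0, "z": -20, "ax": 0, "ay": 0, "az": 0, "gripper": 1}, {"x": 0, "y": 0, "z": -40, "ax": 0, "ay": 0, "az": -6.9, "gripper": 1}, {"x": 0, "y": 0, "z": -40, "ax": 0, "ay": 0, "az": -6.9, "gripper": 1}, {"x": 0, "y": 0, "z": -26, "ax": 0, "ay": 0, "az": -6.9, "gripper": 1}, {"x": 0, "y": 0, "z": 0, "ax": 0, "ay": 0, "az": -6.9, "gripper": 1}])

```text
clock: 3.6
position: [0.398, -0.307, 0.1548]
ee_rot: [0.406, 0.914, -0.002, 0.004]
ft_force: [1.8, -0.7, -1.7]
grip_width: 0.106
grasp_force: 44.1
```

Request:
apply_moves(rows=[{"x": 0, "y": 0, "z": 0, "ax": 0, "ay": 0, "az": -6.9, "gripper": 1}, {"x": 0, "y": 0, "z": 0, "ax": 0, "ay": 0, "az": -6.9, "gripper": 1}, {"x": 0, "y": 0, "z": 0, "ax": 0, "ay": 0, "az": -6.9, "gripper": 1}, {"x": 0, "y": 0, "z": 0, "ax": 0, "ay": 0, "az": -6.9, "gripper": 1}, {"x": 0, "y": 0, "z": 0, "ax": 0, "ay": 0, "az": -6.9, "gripper": 1}])

```text
clock: 4.02
position: [0.3954, -0.3054, 0.1489]
ee_rot: [0.116, 0.993, -0.0, 0.0]
ft_force: [0.2, 0.5, -0.5]
grip_width: 0.099
grasp_force: 44.0
```

Request:
apply_moves(rows=[{"x": 0, "y": 0, "z": 0, "ax": 0, "ay": 0, "az": -6.9, "gripper": 1}, {"x": 0, "y": 0, "z": 0, "ax": 0, "ay": 0, "az": -6.9, "gripper": 1}, {"x": -13.7, "y": 37.8, "z": 0, "ax": 0, "ay": 0, "az": 0, "gripper": 1}, {"x": -13.7, "y": 37.8, "z": 0, "ax": 0, "ay": 0, "az": 0, "gripper": 1}, {"x": -13.7, "y": 37.8, "z": 0, "ax": 0, "ay": 0, "az": 0, "gripper": 1}])

```text
clock: 4.43
position: [0.4365, -0.1908, 0.1489]
ee_rot: [0.0, 1.0, -0.0, 0.0]
ft_force: [1.8, 0.6, 0.5]
grip_width: 0.105
grasp_force: 44.0
```

Request:
apply_moves(rows=[{"x": -13.7, "y": 37.8, "z": 0, "ax": 0, "ay": 0, "az": 0, "gripper": 1}, {"x": -13.7, "y": 37.8, "z": 0, "ax": 0, "ay": 0, "az": 0, "gripper": 1}, {"x": -13.7, "y": 37.8, "z": 0, "ax": 0, "ay": 0, "az": 0, "gripper": 1}, {"x": -13.7, "y": 37.8, "z": 0, "ax": 0, "ay": 0, "az": 0, "gripper": 1}, {"x": -13.7, "y": 37.8, "z": 0, "ax": 0, "ay": 0, "az": 0, "gripper": 1}])

```text
clock: 4.85
position: [0.5049, -0.0012, 0.1491]
ee_rot: [-0.001, 1.0, -0.001, 0.001]
ft_force: [1.1, -0.5, -0.5]
grip_width: 0.106
grasp_force: 44.0
```

Request:
apply_moves(rows=[{"x": -13.7, "y": 37.8, "z": 0, "ax": 0, "ay": 0, "az": 0, "gripper": 1}, {"x": -13.7, "y": 37.8, "z": 0, "ax": 0, "ay": 0, "az": 0, "gripper": 1}, {"x": -13.7, "y": 37.8, "z": 0, "ax": 0, "ay": 0, "az": 0, "gripper": 1}, {"x": 0, "y": 0, "z": 0, "ax": 0, "ay": 0, "az": 0, "gripper": 1}, {"x": 0, "y": 0, "z": 0, "ax": 0, "ay": 0, "az": 0, "gripper": 1}])

```text
clock: 5.27
position: [0.5453, 0.1141, 0.1487]
ee_rot: [-0.003, 1.0, 0.001, 0.0]
ft_force: [0.4, -0.6, -1.1]
grip_width: 0.109
grasp_force: 44.0
```

```bash
python3 look.py w4
```

```text
5.3167 [0.54531726 0.11163011 0.14851527] (array([0., 0., 0.]), 'toolyaw', np.float64(-179.8), 'az', None, 'tilt', array([ 0.e+00, -1.e-04, -1.e+00]))
```

View pics/w4.png

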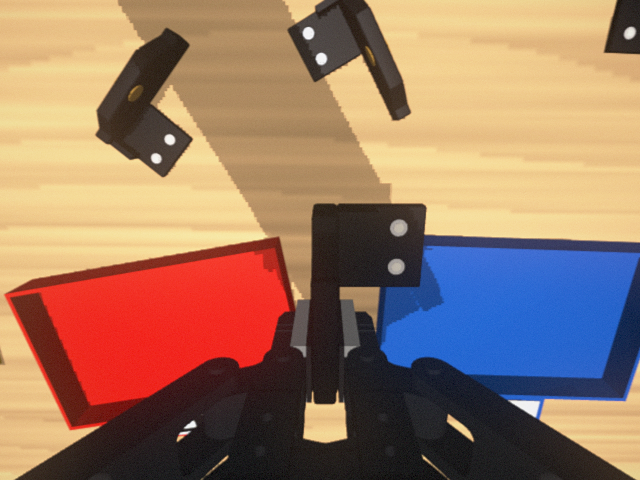

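The bracket hangs level in the grip with its foot towards +y. Red's rim corners are at (5,295), (280,238) and (70,429), and blue's far corner is at (627,400). R2's foot corners are (288,27)/(317,81) and its tip is (401,117). R3's foot corners are (163,177)/(193,140) and its tip is (177,38).

```bash
python3 - <<'E'
from h import *
import pickle
c,o=pickle.load(open('w4.pkl','rb'))
print('R2',fit(c,[(288,27),(317,81),(401,117)],[(-42,-41,6),(-6,-41,6),(42,0,22)]))
print('R3',fit(c,[(163,177),(193,140),(177,38)],[(-42,-41,6),(-6,-41,6),(42,0,22)]))
print('red',fit(c,[(280,238),(5,295),(70,429)],[(-63,101,28),(-63,-101,28),(63,-101,28)]))
print('blue corner',ray(c,(627,400),.028),ray(c,(640,243),.028),ray(c,(430,236),.028))
print('held',ray(c,(427,205),.148-.024+.006),ray(c,(420,287),.13))
print(go(o,.615,.298,.148))
E
```

```text
R2 (array([0.42695982, 0.14490783, 0.48208529]), np.float64(2.782419993660353))
R3 (array([ 0.4481094 , -0.00459266,  2.39552873]), np.float64(2.517461418965165))
red (array([ 0.62716245, -0.00609617,  0.19984305]), np.float64(3.661818108372261))
blue corner [0.67805113 0.35808601 0.028     ] [0.54544082 0.33350053 0.028     ] [0.5412904  0.18651813 0.028     ]
held [0.49796676 0.15413163 0.13      ] [0.53383866 0.15436017 0.13      ]
(array([-70., 186.,   0.]), 'toolyaw', np.float64(-179.8), 'az', None, 'tilt', array([ 0.e+00, -1.e-04, -1.e+00]))
```

Request:
apply_moves(rows=[{"x": -14, "y": 37, "z": 0, "ax": 0, "ay": 0, "az": 0, "gripper": 1}, {"x": -14, "y": 37, "z": 0, "ax": 0, "ay": 0, "az": 0, "gripper": 1}, {"x": -14, "y": 37, "z": 0, "ax": 0, "ay": 0, "az": 0, "gripper": 1}, {"x": -14, "y": 37, "z": 0, "ax": 0, "ay": 0, "az": 0, "gripper": 1}, {"x": -14, "y": 38, "z": 0, "ax": 0, "ay": 0, "az": 0, "gripper": 1}])

```text
clock: 5.73
position: [0.6167, 0.2956, 0.1484]
ee_rot: [0.001, 1.0, -0.001, 0.0]
ft_force: [0.7, 0.1, 0.2]
grip_width: 0.105
grasp_force: 44.0
```

Request:
apply_moves(rows=[{"x": 0, "y": 0, "z": 0, "ax": 0, "ay": 0, "az": 0, "gripper": 1}, {"x": 0, "y": 0, "z": 30, "ax": 0, "ay": 0, "az": 0, "gripper": 1}, {"x": 0, "y": 0, "z": 30, "ax": 0, "ay": 0, "az": 0, "gripper": 1}, {"x": 0, "y": 0, "z": 30, "ax": 0, "ay": 0, "az": 0, "gripper": 1}, {"x": 0, "y": 0, "z": 0, "ax": 0, "ay": 0, "az": 0, "gripper": 1}])

```text
clock: 6.15
position: [0.6132, 0.2924, 0.0522]
ee_rot: [0.0, 1.0, -0.003, -0.004]
ft_force: [-1.3, -1.6, -2.9]
grip_width: 0.105
grasp_force: 43.9
```

```bash
python3 - <<'E'
from workcell import *
from h import *
o=get_obs(); print(o['position'],go(o,.615,.298,.028,0))
c=camera('top'); hsv=cv2.cvtColor(c['color'],cv2.COLOR_RGB2HSV)
for n,lo,hi,win in(('red',0,5,(270,390)),('yel',25,35,(370,490)),('blue',105,125,(160,280))):
    m=cv2.inRange(hsv,(lo,150,60),(hi,255,255)); m[:,:win[0]]=0; m[:,win[1]:]=0; m[:145]=0; m[230:]=0
    m=cv2.morphologyEx(m,cv2.MORPH_OPEN,np.ones((3,3)))
    p=cv2.findNonZero(m); r=cv2.minAreaRect(p); b=cv2.boxPoints(r)
    print(n,r); w=np.array([ray(c,u,.028)[:2] for u in b]); print(w.round(3).tolist(), w.mean(0).round(3))
E
```

```text
[0.61315233 0.29237317 0.05218775] (array([-2.,  6., 24.]), 'toolyaw', np.float64(180.0), 'az', np.float64(-0.02399113933722674), 'tilt', array([-0.0071, -0.0056, -1.    ]))
red ((328.40692138671875, 182.45489501953125), (50.60914611816406, 81.38335418701172), 80.31121826171875)
[[0.674, 0.1], [0.712, -0.099], [0.584, -0.12], [0.547, 0.075]] [ 0.63  -0.011]Traceback (most recent call last):
  File "<stdin>", line 8, in <module>
cv2.error: OpenCV(4.12.0) /io/opencv/modules/imgproc/src/convhull.cpp:143: error: (-215:Assertion failed) total >= 0 && (depth == CV_32F || depth == CV_32S) in function 'convexHull'
```

Request:
apply_moves(rows=[{"x": 0, "y": 0, "z": 8, "ax": 0, "ay": 0, "az": 0, "gripper": 1}, {"x": 0, "y": 0, "z": 8, "ax": 0, "ay": 0, "az": 0, "gripper": 1}, {"x": 0, "y": 0, "z": 4, "ax": 0, "ay": 0, "az": 0, "gripper": 1}, {"x": 0, "y": 0, "z": 0, "ax": 0, "ay": 0, "az": 0, "gripper": 1}])

```text
clock: 6.53
position: [0.6152, 0.2965, 0.0382]
ee_rot: [-0.001, 1.0, -0.0, 0.0]
ft_force: [0.1, -0.3, -2.0]
grip_width: 0.103
grasp_force: 43.9
```

Request:
apply_moves(rows=[{"x": 0, "y": 0, "z": 5, "ax": 0, "ay": 0, "az": 0, "gripper": 1}, {"x": 0, "y": 0, "z": 4, "ax": 0, "ay": 0, "az": 0, "gripper": 1}, {"x": 0, "y": 0, "z": 2, "ax": 0, "ay": 0, "az": 0, "gripper": 1}, {"x": 0, "y": 0, "z": 0, "ax": 0, "ay": 0, "az": 0, "gripper": 1}])

```text
clock: 6.87
position: [0.6152, 0.2969, 0.0274]
ee_rot: [-0.001, 1.0, -0.0, 0.0]
ft_force: [-0.0, -0.3, -1.9]
grip_width: 0.109
grasp_force: 44.0
```

Not touching yet: the force still shows about 1 N of part weight. I'll go down 1–2 mm more.

Request:
apply_moves(rows=[{"x": 0, "y": 0, "z": 1, "ax": 0, "ay": 0, "az": 0, "gripper": 1}, {"x": 0, "y": 0, "z": 0.5, "ax": 0, "ay": 0, "az": 0, "gripper": 1}, {"x": 0, "y": 0, "z": 0, "ax": 0, "ay": 0, "az": 0, "gripper": 1}])

```text
clock: 7.12
position: [0.6152, 0.297, 0.0272]
ee_rot: [-0.001, 1.0, -0.0, 0.0]
ft_force: [-5.6, -4.1, 11.3]
grip_width: 0.104
grasp_force: 45.7
```

Request:
apply_moves(rows=[{"x": 0, "y": 0, "z": 0, "ax": 0, "ay": 0, "az": 0, "gripper": 0.65}, {"x": 0, "y": 0, "z": 0, "ax": 0, "ay": 0, "az": 0, "gripper": 0.65}, {"x": 0, "y": 0, "z": 0, "ax": 0, "ay": 0, "az": 0, "gripper": 0.65}, {"x": 0, "y": 0, "z": -20, "ax": 0, "ay": 0, "az": 0, "gripper": 0.65}, {"x": 0, "y": 0, "z": -40, "ax": 0, "ay": 0, "az": 0, "gripper": 0.65}])

```text
clock: 7.53
position: [0.6128, 0.295, 0.0812]
ee_rot: [-0.001, 1.0, -0.002, -0.004]
ft_force: [0.6, 0.5, 0.1]
grip_width: 0.349
grasp_force: 0.0
```

Request:
apply_moves(rows=[{"x": 0, "y": 0, "z": -40, "ax": 0, "ay": 0, "az": 7.1, "gripper": 0}, {"x": 0, "y": 0, "z": -24, "ax": 0, "ay": 0, "az": 7.1, "gripper": 0}, {"x": 0, "y": 0, "z": 0, "ax": 0, "ay": 0, "az": 7.1, "gripper": 0}, {"x": 0, "y": 0, "z": 0, "ax": 0, "ay": 0, "az": 7.1, "gripper": 0}, {"x": 0, "y": 0, "z": 0, "ax": 0, "ay": 0, "az": 7.1, "gripper": 0}])

```text
clock: 7.95
position: [0.6153, 0.2969, 0.1503]
ee_rot: [0.307, 0.952, 0.0, 0.0]
ft_force: [0.3, 0.2, 0.5]
grip_width: 0.995
grasp_force: 0.0
```

Request:
apply_moves(rows=[{"x": 0, "y": 0, "z": 0, "ax": 0, "ay": 0, "az": 7.1, "gripper": 0}, {"x": 0, "y": 0, "z": 0, "ax": 0, "ay": 0, "az": 7.1, "gripper": 0}, {"x": 0, "y": 0, "z": 0, "ax": 0, "ay": 0, "az": 7.1, "gripper": 0}, {"x": 0, "y": 0, "z": 0, "ax": 0, "ay": 0, "az": 7.1, "gripper": 0}, {"x": 0, "y": 0, "z": 0, "ax": 0, "ay": 0, "az": 7.1, "gripper": 0}])

```text
clock: 8.37
position: [0.6151, 0.2969, 0.1495]
ee_rot: [0.582, 0.813, -0.0, -0.0]
ft_force: [-0.3, -0.8, 0.7]
grip_width: 0.999
grasp_force: 0.0
```

Request:
apply_moves(rows=[{"x": 0, "y": 0, "z": 0, "ax": 0, "ay": 0, "az": 7.1, "gripper": 0}, {"x": 0, "y": 0, "z": 0, "ax": 0, "ay": 0, "az": 7.1, "gripper": 0}, {"x": 0, "y": 0, "z": 0, "ax": 0, "ay": 0, "az": 7.1, "gripper": 0}, {"x": -3, "y": -39, "z": 0, "ax": 0, "ay": 0, "az": 0, "gripper": 0}, {"x": -3, "y": -39, "z": 0, "ax": 0, "ay": 0, "az": 0, "gripper": 0}])

```text
clock: 8.78
position: [0.5368, 0.2934, 0.1485]
ee_rot: [0.722, 0.692, -0.0, -0.0]
ft_force: [-0.3, 1.0, 0.5]
grip_width: 0.999
grasp_force: 0.0
```

Request:
apply_moves(rows=[{"x": -3, "y": -39, "z": 0, "ax": 0, "ay": 0, "az": 0, "gripper": 0}, {"x": -3, "y": -39, "z": 0, "ax": 0, "ay": 0, "az": 0, "gripper": 0}, {"x": -3, "y": -39, "z": 0, "ax": 0, "ay": 0, "az": 0, "gripper": 0}, {"x": -3, "y": -39, "z": 0, "ax": 0, "ay": 0, "az": 0, "gripper": 0}, {"x": 0, "y": 0, "z": 0, "ax": 0, "ay": 0, "az": 0, "gripper": 0}])

```text
clock: 9.2
position: [0.3738, 0.2881, 0.1491]
ee_rot: [0.719, 0.695, -0.002, 0.001]
ft_force: [1.2, 1.4, 0.0]
grip_width: 1.003
grasp_force: 0.0
```

```bash
python3 look.py w5; python3 - <<'E'
import pickle
from h import *
c,o=pickle.load(open('w5.pkl','rb')); print(go(o,.380,.291,.022,-1.614))
E
```

```text
9.25 [0.37751354 0.28796767 0.14981611] (array([0., 0., 0.]), 'toolyaw', np.float64(88.0), 'az', None, 'tilt', array([ 9.0e-04, -1.9e-03, -1.0e+00]))
(array([  3.,   2., 128.]), 'toolyaw', np.float64(88.0), 'az', np.float64(0.4874531189686877), 'tilt', array([ 9.0e-04, -1.9e-03, -1.0e+00]))
```

View pics/w5.png

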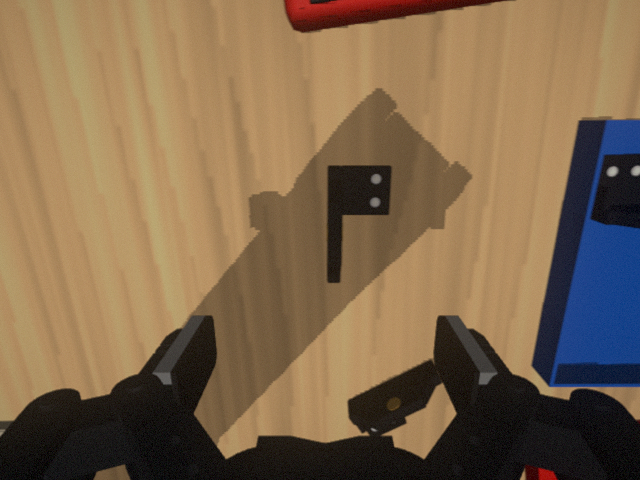

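L1 lies below: foot corners (390,166)/(389,215), tip (328–340,283). The placed L4 sits flat in the blue tray (620,190).

```bash
python3 - <<'E'
import pickle
from h import *
c,o=pickle.load(open('w5.pkl','rb')); q,e=fit(c,[(390,166),(389,215),(328,283),(340,282),(328,167)],[(-42,41,6),(-6,41,6),(42,-5,22),(42,5,22),(-42,-5,22)])
print(q,e,go(o,q[0],q[1],.022,q[2]))
E
```

```text
[ 0.38074582  0.29467199 -1.60331264] 1.2643061943891356 (array([  7.,   3., 128.]), 'toolyaw', np.float64(88.0), 'az', np.float64(-0.12488760264437815), 'tilt', array([ 9.0e-04, -1.9e-03, -1.0e+00]))
```

Request:
apply_moves(rows=[{"x": 7, "y": 3, "z": 35, "ax": 0, "ay": 0, "az": 0, "gripper": 0}, {"x": 0, "y": 0, "z": 35, "ax": 0, "ay": 0, "az": 0, "gripper": 0}, {"x": 0, "y": 0, "z": 30, "ax": 0, "ay": 0, "az": 0, "gripper": 0.3}, {"x": 0, "y": 0, "z": 20, "ax": 0, "ay": 0, "az": 0, "gripper": 0.5}, {"x": 0, "y": 0, "z": 7, "ax": 0, "ay": 0, "az": 0, "gripper": 0.7}])

```text
clock: 9.67
position: [0.3829, 0.2936, 0.0197]
ee_rot: [0.721, 0.693, -0.002, -0.001]
ft_force: [-0.6, -0.4, -0.3]
grip_width: 0.608
grasp_force: 0.0
```

Request:
apply_moves(rows=[{"x": 0, "y": 0, "z": 0, "ax": 0, "ay": 0, "az": 0, "gripper": 0.7}, {"x": 0, "y": 0, "z": 0, "ax": 0, "ay": 0, "az": 0, "gripper": 1}, {"x": 0, "y": 0, "z": 0, "ax": 0, "ay": 0, "az": 0, "gripper": 1}, {"x": 0, "y": 0, "z": 0, "ax": 0, "ay": 0, "az": 0, "gripper": 1}, {"x": 0, "y": 0, "z": 0, "ax": 0, "ay": 0, "az": 0, "gripper": 1}])

```text
clock: 10.08
position: [0.385, 0.2955, 0.0243]
ee_rot: [0.721, 0.693, 0.001, 0.0]
ft_force: [-0.4, -0.2, 8.4]
grip_width: 0.108
grasp_force: 41.1
```

Request:
apply_moves(rows=[{"x": 0, "y": 0, "z": 0, "ax": 0, "ay": 0, "az": 0, "gripper": 1}, {"x": 0, "y": 0, "z": 0, "ax": 0, "ay": 0, "az": 0, "gripper": 1}])

```text
clock: 10.25
position: [0.385, 0.2955, 0.0243]
ee_rot: [0.721, 0.693, 0.001, 0.0]
ft_force: [-0.4, -0.9, 8.6]
grip_width: 0.106
grasp_force: 41.1
```

Request:
apply_moves(rows=[{"x": 0, "y": 0, "z": -20, "ax": 0, "ay": 0, "az": 0, "gripper": 1}, {"x": 0, "y": 0, "z": -40, "ax": 0, "ay": 0, "az": -7.1, "gripper": 1}, {"x": 0, "y": 0, "z": -40, "ax": 0, "ay": 0, "az": -7.1, "gripper": 1}, {"x": 0, "y": 0, "z": -25, "ax": 0, "ay": 0, "az": -7.1, "gripper": 1}, {"x": 0, "y": 0, "z": 0, "ax": 0, "ay": 0, "az": -7.1, "gripper": 1}])

```text
clock: 10.67
position: [0.3861, 0.2968, 0.1538]
ee_rot: [0.526, 0.851, 0.004, 0.002]
ft_force: [0.4, 1.6, -1.4]
grip_width: 0.108
grasp_force: 39.9
```

Request:
apply_moves(rows=[{"x": 0, "y": 0, "z": 0, "ax": 0, "ay": 0, "az": -7.1, "gripper": 1}, {"x": 0, "y": 0, "z": 0, "ax": 0, "ay": 0, "az": -7.1, "gripper": 1}, {"x": 0, "y": 0, "z": 0, "ax": 0, "ay": 0, "az": -7.1, "gripper": 1}, {"x": 0, "y": 0, "z": 0, "ax": 0, "ay": 0, "az": -7.1, "gripper": 1}, {"x": 0, "y": 0, "z": 0, "ax": 0, "ay": 0, "az": -7.1, "gripper": 1}])

```text
clock: 11.08
position: [0.384, 0.2947, 0.1483]
ee_rot: [0.242, 0.97, 0.0, 0.001]
ft_force: [0.1, -0.0, -1.5]
grip_width: 0.107
grasp_force: 39.9
```

Request:
apply_moves(rows=[{"x": 0, "y": 0, "z": 0, "ax": 0, "ay": 0, "az": -7.1, "gripper": 1}, {"x": 0, "y": 0, "z": 0, "ax": 0, "ay": 0, "az": -7.1, "gripper": 1}, {"x": 0, "y": 0, "z": 0, "ax": 0, "ay": 0, "az": -7.1, "gripper": 1}, {"x": 0, "y": 0, "z": 0, "ax": 0, "ay": 0, "az": -7.1, "gripper": 1}, {"x": -37.5, "y": -15, "z": 0, "ax": 0, "ay": 0, "az": 0, "gripper": 1}])

```text
clock: 11.5
position: [0.4165, 0.2838, 0.1489]
ee_rot: [-0.009, 1.0, 0.0, 0.0]
ft_force: [0.0, 3.1, -0.8]
grip_width: 0.108
grasp_force: 39.9
```

Request:
apply_moves(rows=[{"x": -37.5, "y": -15, "z": 0, "ax": 0, "ay": 0, "az": 0, "gripper": 1}, {"x": -37.5, "y": -15, "z": 0, "ax": 0, "ay": 0, "az": 0, "gripper": 1}, {"x": -37.5, "y": -15, "z": 0, "ax": 0, "ay": 0, "az": 0, "gripper": 1}, {"x": -37.5, "y": -15, "z": 0, "ax": 0, "ay": 0, "az": 0, "gripper": 1}, {"x": -37.5, "y": -15, "z": 0, "ax": 0, "ay": 0, "az": 0, "gripper": 1}])

```text
clock: 11.92
position: [0.6109, 0.2036, 0.1482]
ee_rot: [-0.0, 1.0, -0.0, 0.0]
ft_force: [0.4, 0.0, 0.7]
grip_width: 0.105
grasp_force: 39.9
```

Request:
apply_moves(rows=[{"x": 0, "y": 0, "z": 0, "ax": 0, "ay": 0, "az": 0, "gripper": 1}, {"x": 0, "y": 0, "z": 0, "ax": 0, "ay": 0, "az": 0, "gripper": 1}])

```text
clock: 12.08
position: [0.6108, 0.2031, 0.1473]
ee_rot: [0.001, 1.0, -0.0, -0.0]
ft_force: [-0.5, 0.8, -0.4]
grip_width: 0.109
grasp_force: 39.8
```

Request:
apply_moves(rows=[{"x": 0, "y": 0, "z": 35, "ax": 0, "ay": 0, "az": 0, "gripper": 1}, {"x": 0, "y": 0, "z": 35, "ax": 0, "ay": 0, "az": 0, "gripper": 1}, {"x": 0, "y": 0, "z": 25, "ax": 0, "ay": 0, "az": 0, "gripper": 1}, {"x": 0, "y": 0, "z": 14, "ax": 0, "ay": 0, "az": 0, "gripper": 1}, {"x": 0, "y": 0, "z": 6, "ax": 0, "ay": 0, "az": 0, "gripper": 1}])

```text
clock: 12.5
position: [0.6074, 0.2052, 0.0311]
ee_rot: [-0.001, 1.0, -0.0, -0.001]
ft_force: [-0.5, 0.3, -0.4]
grip_width: 0.112
grasp_force: 39.9
```

Request:
apply_moves(rows=[{"x": 0, "y": 0, "z": 2, "ax": 0, "ay": 0, "az": 0, "gripper": 1}, {"x": 0, "y": 0, "z": 1, "ax": 0, "ay": 0, "az": 0, "gripper": 1}, {"x": 0, "y": 0, "z": 1, "ax": 0, "ay": 0, "az": 0, "gripper": 1}, {"x": 0, "y": 0, "z": 1, "ax": 0, "ay": 0, "az": 0, "gripper": 1}, {"x": 0, "y": 0, "z": 0, "ax": 0, "ay": 0, "az": 0, "gripper": 1}])

```text
clock: 12.92
position: [0.6096, 0.2053, 0.0288]
ee_rot: [-0.001, 1.0, 0.0, 0.001]
ft_force: [-0.5, 0.5, -1.3]
grip_width: 0.108
grasp_force: 39.9
```

Request:
apply_moves(rows=[{"x": 0, "y": 0, "z": 1, "ax": 0, "ay": 0, "az": 0, "gripper": 1}, {"x": 0, "y": 0, "z": 0.5, "ax": 0, "ay": 0, "az": 0, "gripper": 1}, {"x": 0, "y": 0, "z": 0.5, "ax": 0, "ay": 0, "az": 0, "gripper": 1}, {"x": 0, "y": 0, "z": 0, "ax": 0, "ay": 0, "az": 0, "gripper": 1}])

```text
clock: 13.25
position: [0.6095, 0.2052, 0.0274]
ee_rot: [-0.001, 1.0, -0.0, 0.001]
ft_force: [-4.1, -1.5, 10.8]
grip_width: 0.104
grasp_force: 41.7
```

Contact. I'll release, lift and go over R2.

Request:
apply_moves(rows=[{"x": 0, "y": 0, "z": 0, "ax": 0, "ay": 0, "az": 0, "gripper": 0.65}, {"x": 0, "y": 0, "z": 0, "ax": 0, "ay": 0, "az": 0, "gripper": 0.65}, {"x": 0, "y": 0, "z": 0, "ax": 0, "ay": 0, "az": 0, "gripper": 0.65}, {"x": 0, "y": 0, "z": -20, "ax": 0, "ay": 0, "az": 0, "gripper": 0.65}, {"x": 0, "y": 0, "z": -40, "ax": 0, "ay": 0, "az": 0, "gripper": 0.65}])

```text
clock: 13.67
position: [0.6062, 0.2037, 0.0816]
ee_rot: [-0.001, 1.0, -0.001, -0.004]
ft_force: [1.1, -1.2, -0.2]
grip_width: 0.347
grasp_force: 0.0
```

Request:
apply_moves(rows=[{"x": 0, "y": 0, "z": -40, "ax": 0, "ay": 0, "az": -7.1, "gripper": 0}, {"x": 0, "y": 0, "z": -22, "ax": 0, "ay": 0, "az": -7.1, "gripper": 0}, {"x": 0, "y": 0, "z": 0, "ax": 0, "ay": 0, "az": -7.1, "gripper": 0}, {"x": 0, "y": 0, "z": 0, "ax": 0, "ay": 0, "az": -7.1, "gripper": 0}, {"x": 38, "y": 7, "z": 0, "ax": 0, "ay": 0, "az": 0, "gripper": 0}])

```text
clock: 14.08
position: [0.5755, 0.1938, 0.1463]
ee_rot: [-0.249, 0.968, 0.002, 0.0]
ft_force: [-0.2, -0.4, 0.6]
grip_width: 0.998
grasp_force: 0.0
```

Request:
apply_moves(rows=[{"x": 38, "y": 7, "z": 0, "ax": 0, "ay": 0, "az": 0, "gripper": 0}, {"x": 38, "y": 7, "z": 0, "ax": 0, "ay": 0, "az": 0, "gripper": 0}, {"x": 38, "y": 6, "z": 0, "ax": 0, "ay": 0, "az": 0, "gripper": 0}, {"x": 38, "y": 6, "z": 0, "ax": 0, "ay": 0, "az": 0, "gripper": 0}, {"x": 0, "y": 0, "z": 0, "ax": 0, "ay": 0, "az": 0, "gripper": 0}])

```text
clock: 14.5
position: [0.4201, 0.1405, 0.1465]
ee_rot: [-0.246, 0.969, -0.003, -0.002]
ft_force: [1.1, 0.0, -0.3]
grip_width: 0.999
grasp_force: 0.0
```

```bash
python3 look.py w6; python3 - <<'E'
import pickle
from h import *
c,o=pickle.load(open('w6.pkl','rb')); print(go(o,.427,.143,.022,.5))
E
```

```text
14.55 [0.42374392 0.14137564 0.14761436] (array([0., 0., 0.]), 'toolyaw', np.float64(-151.6), 'az', None, 'tilt', array([ 0.001 , -0.0057, -1.    ]))
(array([ -4.,   1., 126.]), 'toolyaw', np.float64(-151.6), 'az', np.float64(-0.21033669532775434), 'tilt', array([ 0.001 , -0.0057, -1.    ]))
```

View pics/w6.png

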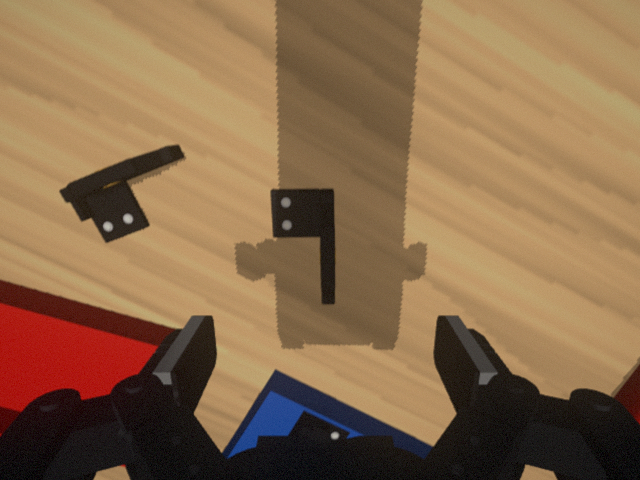

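R2 lies square to the tool: foot corners (272,190)/(272,237), tip (321–335,303), cheek foot end (335,189). It isn't close to anything.

```bash
python3 - <<'E'
import pickle
from h import *
c,o=pickle.load(open('w6.pkl','rb')); q,e=fit(c,[(272,190),(272,237),(321,303),(335,303),(335,189)],[(-42,-41,6),(-6,-41,6),(42,-5,22),(42,5,22),(-42,5,22)])
print(q,e,go(o,q[0],q[1],.022,q[2]))
E
```

```text
[0.42564084 0.14466202 0.51074279] 1.6826305874893108 (array([ -3.,   3., 126.]), 'toolyaw', np.float64(-151.6), 'az', np.float64(-0.8258534084686175), 'tilt', array([ 0.001 , -0.0057, -1.    ]))
```

Request:
apply_moves(rows=[{"x": -2, "y": 2, "z": 35, "ax": 0, "ay": 0, "az": -0.8, "gripper": 0}, {"x": 0, "y": 0, "z": 35, "ax": 0, "ay": 0, "az": 0, "gripper": 0}, {"x": 0, "y": 0, "z": 30, "ax": 0, "ay": 0, "az": 0, "gripper": 0.3}, {"x": 0, "y": 0, "z": 18, "ax": 0, "ay": 0, "az": 0, "gripper": 0.5}, {"x": 0, "y": 0, "z": 7, "ax": 0, "ay": 0, "az": 0, "gripper": 0.7}])

```text
clock: 14.97
position: [0.4261, 0.1464, 0.0201]
ee_rot: [-0.253, 0.967, 0.001, -0.002]
ft_force: [-0.5, -1.3, 0.4]
grip_width: 0.604
grasp_force: 0.0
```

Request:
apply_moves(rows=[{"x": 0, "y": 0, "z": 0, "ax": 0, "ay": 0, "az": 0, "gripper": 0.7}, {"x": 0, "y": 0, "z": 0, "ax": 0, "ay": 0, "az": 0, "gripper": 1}, {"x": 0, "y": 0, "z": 0, "ax": 0, "ay": 0, "az": 0, "gripper": 1}, {"x": 0, "y": 0, "z": 0, "ax": 0, "ay": 0, "az": 0, "gripper": 1}, {"x": 0, "y": 0, "z": 0, "ax": 0, "ay": 0, "az": 0, "gripper": 1}])

```text
clock: 15.38
position: [0.4284, 0.1465, 0.0241]
ee_rot: [-0.253, 0.968, -0.0, 0.001]
ft_force: [0.5, 0.2, 8.6]
grip_width: 0.109
grasp_force: 41.1
```

Request:
apply_moves(rows=[{"x": 0, "y": 0, "z": 0, "ax": 0, "ay": 0, "az": 0, "gripper": 1}, {"x": 0, "y": 0, "z": 0, "ax": 0, "ay": 0, "az": 0, "gripper": 1}])

```text
clock: 15.55
position: [0.4284, 0.1466, 0.0242]
ee_rot: [-0.253, 0.968, -0.0, 0.001]
ft_force: [-0.7, 0.0, 7.3]
grip_width: 0.112
grasp_force: 41.1
```

Request:
apply_moves(rows=[{"x": 0, "y": 0, "z": -20, "ax": 0, "ay": 0, "az": 0, "gripper": 1}, {"x": 0, "y": 0, "z": -40, "ax": 0, "ay": 0, "az": 6.3, "gripper": 1}, {"x": 0, "y": 0, "z": -40, "ax": 0, "ay": 0, "az": 6.3, "gripper": 1}, {"x": 0, "y": 0, "z": -25, "ax": 0, "ay": 0, "az": 6.3, "gripper": 1}, {"x": 0, "y": 0, "z": 0, "ax": 0, "ay": 0, "az": 0, "gripper": 1}])

```text
clock: 15.97
position: [0.4298, 0.1473, 0.1533]
ee_rot: [-0.087, 0.996, -0.0, 0.004]
ft_force: [1.0, 0.0, -0.6]
grip_width: 0.109
grasp_force: 40.0
```

```bash
python3 - <<'E'
from workcell import *
from h import *
o=get_obs(); print(o['position'],o['joint_pos'].round(2),go(o,.621,.034,.148,.18))
E
```

```text
[0.42979433 0.14730863 0.15330496] [ 0.48  0.1  -0.94  1.97  0.09  1.1   1.25] (array([-169., -145.,    7.]), 'toolyaw', np.float64(-170.0), 'az', np.float64(-0.3116168987848482), 'tilt', array([ 8.8e-03,  1.0e-04, -1.0e+00]))
```

Request:
apply_moves(rows=[{"x": -28.5, "y": -24, "z": 0, "ax": 0, "ay": 0, "az": 0, "gripper": 1}, {"x": -28.5, "y": -24, "z": 0, "ax": 0, "ay": 0, "az": 0, "gripper": 1}, {"x": -28.5, "y": -24, "z": 0, "ax": 0, "ay": 0, "az": 0, "gripper": 1}, {"x": -28.5, "y": -24, "z": 0, "ax": 0, "ay": 0, "az": 0, "gripper": 1}, {"x": -28.5, "y": -24, "z": 0, "ax": 0, "ay": 0, "az": 0, "gripper": 1}])

```text
clock: 16.38
position: [0.5902, 0.0523, 0.1474]
ee_rot: [-0.091, 0.996, -0.0, -0.0]
ft_force: [0.1, 0.9, -0.4]
grip_width: 0.104
grasp_force: 39.9
```

Request:
apply_moves(rows=[{"x": -28.5, "y": -24, "z": 0, "ax": 0, "ay": 0, "az": 0, "gripper": 1}, {"x": 0, "y": 0, "z": 0, "ax": 0, "ay": 0, "az": 0, "gripper": 1}, {"x": 0, "y": 0, "z": 0, "ax": 0, "ay": 0, "az": 0, "gripper": 1}, {"x": 0, "y": 0, "z": 0, "ax": 0, "ay": 0, "az": 0, "gripper": 1}])

```text
clock: 16.72
position: [0.6207, 0.036, 0.1474]
ee_rot: [-0.091, 0.996, 0.0, -0.0]
ft_force: [-0.4, 0.0, -0.5]
grip_width: 0.107
grasp_force: 39.9
```

```bash
python3 look.py w7; python3 - <<'E'
import pickle
from h import *
c,o=pickle.load(open('w7.pkl','rb')); print(go(o,.621,.034,.031,.18))
E
```

```text
16.7667 [0.62050294 0.03641672 0.14776097] (array([0., 0., 0.]), 'toolyaw', np.float64(-169.5), 'az', None, 'tilt', array([-4.e-04,  3.e-04, -1.e+00]))
(array([ -0.,  -3., 117.]), 'toolyaw', np.float64(-169.5), 'az', np.float64(0.17818678307321534), 'tilt', array([-4.e-04,  3.e-04, -1.e+00]))
```

View pics/w7.png

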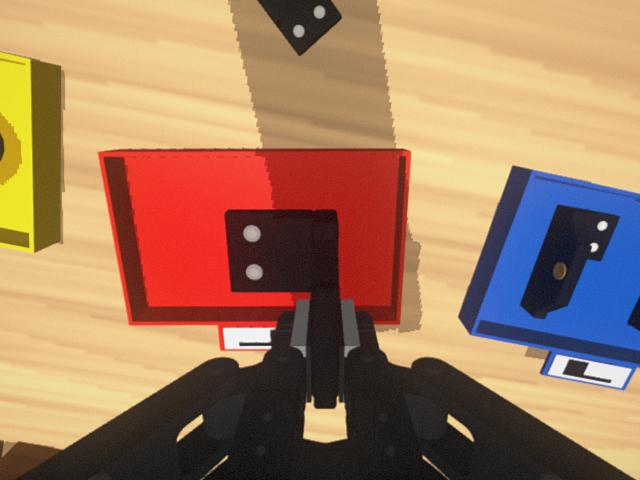

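The red tray is square to the held bracket, with rim corners at (100,153), (411,151), (130,324) and (404,324). In the blue tray L1 stands flat at (565,260). I'll check the drop point against these corners.

```bash
python3 - <<'E'
import pickle
from h import *
c,o=pickle.load(open('w7.pkl','rb')); q,e=fit(c,[(100,153),(411,151),(130,324),(404,324)],[(-63,-101,28),(-63,101,28),(63,-101,28),(63,101,28)])
print(q,e)
d=o['position'][:2]-q[:2]; print(R.from_euler('z',-q[2]).apply([d[0],d[1],0]))
E
```

```text
[ 0.63077531 -0.0072229   0.18850768] 2.0183424059435304
[-0.00191262  0.04479152  0.        ]
```

Offset in the tray is (-2, +45) mm, as intended. Lowering.

Request:
apply_moves(rows=[{"x": 0, "y": 0, "z": 35, "ax": 0, "ay": 0, "az": 0, "gripper": 1}, {"x": 0, "y": 0, "z": 35, "ax": 0, "ay": 0, "az": 0, "gripper": 1}, {"x": 0, "y": 0, "z": 25, "ax": 0, "ay": 0, "az": 0, "gripper": 1}, {"x": 0, "y": 0, "z": 14, "ax": 0, "ay": 0, "az": 0, "gripper": 1}, {"x": 0, "y": 0, "z": 6, "ax": 0, "ay": 0, "az": 0, "gripper": 1}])

```text
clock: 17.18
position: [0.6197, 0.0359, 0.0312]
ee_rot: [-0.091, 0.996, 0.0, -0.001]
ft_force: [0.2, -0.7, -1.2]
grip_width: 0.111
grasp_force: 39.9
```

Request:
apply_moves(rows=[{"x": 0, "y": 0, "z": 2, "ax": 0, "ay": 0, "az": 0, "gripper": 1}, {"x": 0, "y": 0, "z": 2, "ax": 0, "ay": 0, "az": 0, "gripper": 1}, {"x": 0, "y": 0, "z": 1, "ax": 0, "ay": 0, "az": 0, "gripper": 1}, {"x": 0, "y": 0, "z": 1, "ax": 0, "ay": 0, "az": 0, "gripper": 1}, {"x": 0, "y": 0, "z": 0, "ax": 0, "ay": 0, "az": 0, "gripper": 1}])

```text
clock: 17.6
position: [0.6218, 0.0354, 0.0277]
ee_rot: [-0.091, 0.996, -0.0, 0.001]
ft_force: [-0.1, -0.5, -0.2]
grip_width: 0.107
grasp_force: 39.9
```

Request:
apply_moves(rows=[{"x": 0, "y": 0, "z": 0.7, "ax": 0, "ay": 0, "az": 0, "gripper": 1}, {"x": 0, "y": 0, "z": 0.3, "ax": 0, "ay": 0, "az": 0, "gripper": 1}, {"x": 0, "y": 0, "z": 0, "ax": 0, "ay": 0, "az": 0, "gripper": 1}])

```text
clock: 17.85
position: [0.6218, 0.0354, 0.0273]
ee_rot: [-0.091, 0.996, -0.0, 0.001]
ft_force: [-4.2, -0.3, 9.4]
grip_width: 0.109
grasp_force: 41.4
```

Request:
apply_moves(rows=[{"x": 0, "y": 0, "z": 0, "ax": 0, "ay": 0, "az": 0, "gripper": 0.65}, {"x": 0, "y": 0, "z": 0, "ax": 0, "ay": 0, "az": 0, "gripper": 0.65}, {"x": 0, "y": 0, "z": 0, "ax": 0, "ay": 0, "az": 0, "gripper": 0.65}, {"x": 0, "y": 0, "z": -20, "ax": 0, "ay": 0, "az": 0, "gripper": 0.65}, {"x": 0, "y": 0, "z": -40, "ax": 0, "ay": 0, "az": 0, "gripper": 0.65}])

```text
clock: 18.27
position: [0.6183, 0.0348, 0.0819]
ee_rot: [-0.091, 0.996, 0.0, -0.004]
ft_force: [1.1, -0.2, 0.5]
grip_width: 0.347
grasp_force: 0.0
```

Request:
apply_moves(rows=[{"x": 0, "y": 0, "z": -40, "ax": 0, "ay": 0, "az": 7.1, "gripper": 0}, {"x": 0, "y": 0, "z": -22, "ax": 0, "ay": 0, "az": 7.1, "gripper": 0}, {"x": 0, "y": 0, "z": 0, "ax": 0, "ay": 0, "az": 7.1, "gripper": 0}, {"x": 0, "y": 0, "z": 0, "ax": 0, "ay": 0, "az": 7.1, "gripper": 0}, {"x": 0, "y": 0, "z": 0, "ax": 0, "ay": 0, "az": 7.1, "gripper": 0}])

```text
clock: 18.68
position: [0.6215, 0.0354, 0.1484]
ee_rot: [0.22, 0.975, 0.0, 0.001]
ft_force: [-0.6, 0.1, -0.2]
grip_width: 0.997
grasp_force: 0.0
```

Request:
apply_moves(rows=[{"x": 0, "y": 0, "z": 0, "ax": 0, "ay": 0, "az": 7.1, "gripper": 0}, {"x": 0, "y": 0, "z": 0, "ax": 0, "ay": 0, "az": 7.1, "gripper": 0}, {"x": 0, "y": 0, "z": 0, "ax": 0, "ay": 0, "az": 2, "gripper": 0}, {"x": 20.5, "y": -29, "z": 0, "ax": 0, "ay": 0, "az": 0, "gripper": 0}, {"x": 20.5, "y": -29, "z": 0, "ax": 0, "ay": 0, "az": 0, "gripper": 0}])

```text
clock: 19.1
position: [0.5517, 0.0196, 0.1469]
ee_rot: [0.352, 0.936, 0.001, -0.001]
ft_force: [0.3, -0.9, -0.1]
grip_width: 0.996
grasp_force: 0.0
```

Request:
apply_moves(rows=[{"x": 20.5, "y": -29, "z": 0, "ax": 0, "ay": 0, "az": 0, "gripper": 0}, {"x": 20.5, "y": -29, "z": 0, "ax": 0, "ay": 0, "az": 0, "gripper": 0}, {"x": 20.5, "y": -29, "z": 0, "ax": 0, "ay": 0, "az": 0, "gripper": 0}, {"x": 0, "y": 0, "z": 0, "ax": 0, "ay": 0, "az": 0, "gripper": 0}, {"x": 0, "y": 0, "z": 0, "ax": 0, "ay": 0, "az": 0, "gripper": 0}])

```text
clock: 19.52
position: [0.4474, -0.0068, 0.1481]
ee_rot: [0.353, 0.935, -0.001, 0.001]
ft_force: [1.2, 0.1, 0.3]
grip_width: 1.003
grasp_force: 0.0
```

```bash
python3 look.py w8
```

```text
19.5667 [ 0.44877402 -0.00618295  0.14833636] (array([0., 0., 0.]), 'toolyaw', np.float64(138.7), 'az', None, 'tilt', array([ 0.0015, -0.0011, -1.    ]))
```

View pics/w8.png

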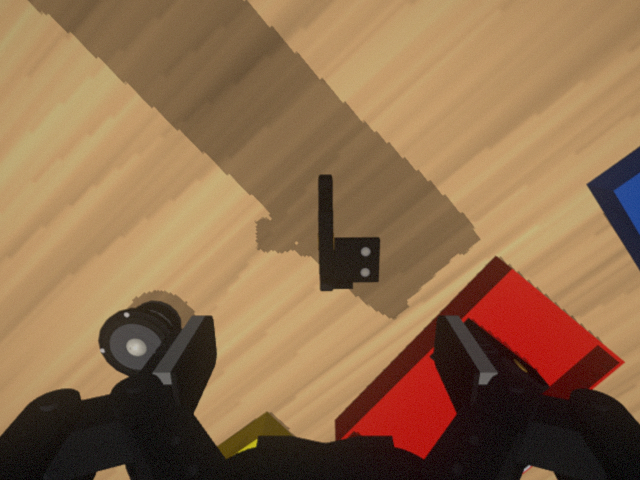

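R3 is aligned: tip (319–332,175), cheek foot end (320,290), foot corners (380,238)/(380,283).

```bash
python3 - <<'E'
import pickle
from h import *
c,o=pickle.load(open('w8.pkl','rb')); q,e=fit(c,[(380,283),(380,238),(319,175),(332,175),(320,290)],[(-42,-41,6),(-6,-41,6),(42,5,22),(42,-5,22),(-42,5,22)])
print(q,e,go(o,q[0],q[1],.022,q[2]))
E
```

```text
[ 0.44668793 -0.00532659  2.42437218] 1.4044265718343574 (array([  2.,  -1., 126.]), 'toolyaw', np.float64(138.7), 'az', np.float64(-0.2465039714913928), 'tilt', array([ 0.0015, -0.0011, -1.    ]))
```

Request:
apply_moves(rows=[{"x": 2, "y": -1, "z": 35, "ax": 0, "ay": 0, "az": 0, "gripper": 0}, {"x": 0, "y": 0, "z": 35, "ax": 0, "ay": 0, "az": 0, "gripper": 0}, {"x": 0, "y": 0, "z": 30, "ax": 0, "ay": 0, "az": 0, "gripper": 0.3}, {"x": 0, "y": 0, "z": 18, "ax": 0, "ay": 0, "az": 0, "gripper": 0.5}, {"x": 0, "y": 0, "z": 8, "ax": 0, "ay": 0, "az": 0, "gripper": 0.7}])

```text
clock: 19.98
position: [0.4459, -0.0044, 0.0192]
ee_rot: [0.352, 0.936, 0.0, -0.002]
ft_force: [-0.6, 0.2, -0.2]
grip_width: 0.603
grasp_force: 0.0
```

Request:
apply_moves(rows=[{"x": 0, "y": 0, "z": 0, "ax": 0, "ay": 0, "az": 0, "gripper": 0.7}, {"x": 0, "y": 0, "z": 0, "ax": 0, "ay": 0, "az": 0, "gripper": 1}, {"x": 0, "y": 0, "z": 0, "ax": 0, "ay": 0, "az": 0, "gripper": 1}, {"x": 0, "y": 0, "z": 0, "ax": 0, "ay": 0, "az": 0, "gripper": 1}, {"x": 0, "y": 0, "z": 0, "ax": 0, "ay": 0, "az": 0, "gripper": 1}])

```text
clock: 20.4
position: [0.4478, -0.0052, 0.0232]
ee_rot: [0.353, 0.936, 0.0, 0.001]
ft_force: [0.3, -0.1, 6.7]
grip_width: 0.112
grasp_force: 40.9
```

Request:
apply_moves(rows=[{"x": 0, "y": 0, "z": 0, "ax": 0, "ay": 0, "az": 0, "gripper": 1}, {"x": 0, "y": 0, "z": 0, "ax": 0, "ay": 0, "az": 0, "gripper": 1}])

```text
clock: 20.57
position: [0.4478, -0.0052, 0.0232]
ee_rot: [0.353, 0.936, 0.0, 0.001]
ft_force: [-0.3, 0.4, 7.4]
grip_width: 0.107
grasp_force: 41.1
```

Request:
apply_moves(rows=[{"x": 0, "y": 0, "z": -20, "ax": 0, "ay": 0, "az": 0, "gripper": 1}, {"x": 0, "y": 0, "z": -40, "ax": 0, "ay": 0, "az": -7.1, "gripper": 1}, {"x": 0, "y": 0, "z": -40, "ax": 0, "ay": 0, "az": -7.1, "gripper": 1}, {"x": 0, "y": 0, "z": -25, "ax": 0, "ay": 0, "az": -7.1, "gripper": 1}, {"x": 0, "y": 0, "z": 0, "ax": 0, "ay": 0, "az": -7.1, "gripper": 1}])

```text
clock: 20.98
position: [0.4493, -0.0052, 0.1525]
ee_rot: [0.109, 0.994, -0.001, 0.004]
ft_force: [1.4, 0.1, -0.5]
grip_width: 0.109
grasp_force: 40.0
```

Request:
apply_moves(rows=[{"x": 0, "y": 0, "z": 0, "ax": 0, "ay": 0, "az": -7.1, "gripper": 1}, {"x": 0, "y": 0, "z": 0, "ax": 0, "ay": 0, "az": -7.1, "gripper": 1}, {"x": 0, "y": 0, "z": 0, "ax": 0, "ay": 0, "az": -7.1, "gripper": 1}, {"x": 0, "y": 0, "z": 0, "ax": 0, "ay": 0, "az": -2.3, "gripper": 1}, {"x": -36, "y": -18.5, "z": 0, "ax": 0, "ay": 0, "az": 0, "gripper": 1}])

```text
clock: 21.4
position: [0.4801, -0.0153, 0.1468]
ee_rot: [-0.097, 0.995, -0.002, -0.002]
ft_force: [1.1, 0.5, 0.3]
grip_width: 0.11
grasp_force: 40.0
```

Request:
apply_moves(rows=[{"x": -36, "y": -18.5, "z": 0, "ax": 0, "ay": 0, "az": 0, "gripper": 1}, {"x": -36, "y": -18.5, "z": 0, "ax": 0, "ay": 0, "az": 0, "gripper": 1}, {"x": -36, "y": -18.5, "z": 0, "ax": 0, "ay": 0, "az": 0, "gripper": 1}, {"x": -36, "y": -18.5, "z": 0, "ax": 0, "ay": 0, "az": 0, "gripper": 1}, {"x": 0, "y": 0, "z": 0, "ax": 0, "ay": 0, "az": 0, "gripper": 1}])

```text
clock: 21.82
position: [0.6449, -0.0662, 0.1446]
ee_rot: [-0.091, 0.996, 0.001, 0.0]
ft_force: [-1.2, -0.4, -1.8]
grip_width: 0.112
grasp_force: 40.0
```

Request:
apply_moves(rows=[{"x": 0, "y": 0, "z": 0, "ax": 0, "ay": 0, "az": 0, "gripper": 1}, {"x": 0, "y": 0, "z": 0, "ax": 0, "ay": 0, "az": 0, "gripper": 1}])

```text
clock: 21.98
position: [0.6399, -0.0622, 0.1467]
ee_rot: [-0.093, 0.996, 0.0, -0.0]
ft_force: [-0.4, 1.1, -1.3]
grip_width: 0.111
grasp_force: 40.0
```

```bash
python3 look.py w9; python3 - <<'E'
import pickle
from h import *
c,o=pickle.load(open('w9.pkl','rb')); print(go(o,.641,-.062,.030,.188))
E
```

```text
22.0333 [ 0.63968716 -0.06213536  0.14724762] (array([0., 0., 0.]), 'toolyaw', np.float64(-169.3), 'az', None, 'tilt', array([-1.e-04, -2.e-04, -1.e+00]))
(array([ -1.,  -0., 117.]), 'toolyaw', np.float64(-169.3), 'az', np.float64(-0.029872991870917076), 'tilt', array([-1.e-04, -2.e-04, -1.e+00]))
```

View pics/w9.png

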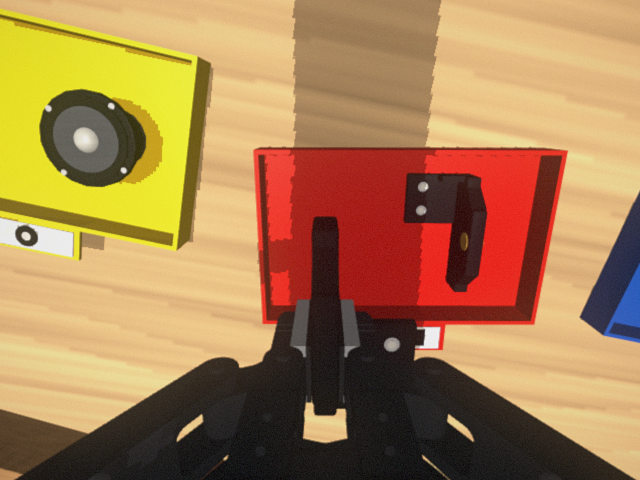

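R2 stands flat at (440,235). R3 hangs over the free half with its foot to the right at (390,345), clear of everything. Lowering.

Request:
apply_moves(rows=[{"x": 0, "y": 0, "z": 35, "ax": 0, "ay": 0, "az": 0, "gripper": 1}, {"x": 0, "y": 0, "z": 35, "ax": 0, "ay": 0, "az": 0, "gripper": 1}, {"x": 0, "y": 0, "z": 25, "ax": 0, "ay": 0, "az": 0, "gripper": 1}, {"x": 0, "y": 0, "z": 14, "ax": 0, "ay": 0, "az": 0, "gripper": 1}, {"x": 0, "y": 0, "z": 6, "ax": 0, "ay": 0, "az": 0, "gripper": 1}])

```text
clock: 22.45
position: [0.6388, -0.0627, 0.0306]
ee_rot: [-0.093, 0.996, -0.0, -0.001]
ft_force: [-0.8, -0.9, -1.2]
grip_width: 0.113
grasp_force: 40.0
```

Request:
apply_moves(rows=[{"x": 0, "y": 0, "z": 2, "ax": 0, "ay": 0, "az": 0, "gripper": 1}, {"x": 0, "y": 0, "z": 2, "ax": 0, "ay": 0, "az": 0, "gripper": 1}, {"x": 0, "y": 0, "z": 1, "ax": 0, "ay": 0, "az": 0, "gripper": 1}, {"x": 0, "y": 0, "z": 1, "ax": 0, "ay": 0, "az": 0, "gripper": 1}, {"x": 0, "y": 0, "z": 0, "ax": 0, "ay": 0, "az": 0, "gripper": 1}])

```text
clock: 22.87
position: [0.641, -0.0628, 0.0267]
ee_rot: [-0.093, 0.996, -0.0, 0.001]
ft_force: [0.2, -0.5, -0.6]
grip_width: 0.103
grasp_force: 40.0
```

Request:
apply_moves(rows=[{"x": 0, "y": 0, "z": 0.7, "ax": 0, "ay": 0, "az": 0, "gripper": 1}, {"x": 0, "y": 0, "z": 0.3, "ax": 0, "ay": 0, "az": 0, "gripper": 1}, {"x": 0, "y": 0, "z": 0, "ax": 0, "ay": 0, "az": 0, "gripper": 1}])

```text
clock: 23.12
position: [0.6409, -0.0629, 0.0263]
ee_rot: [-0.093, 0.996, -0.0, 0.001]
ft_force: [-3.8, -0.3, 8.5]
grip_width: 0.108
grasp_force: 41.4
```

Request:
apply_moves(rows=[{"x": 0, "y": 0, "z": 0, "ax": 0, "ay": 0, "az": 0, "gripper": 0.65}, {"x": 0, "y": 0, "z": 0, "ax": 0, "ay": 0, "az": 0, "gripper": 0.65}, {"x": 0, "y": 0, "z": 0, "ax": 0, "ay": 0, "az": 0, "gripper": 0.65}, {"x": 0, "y": 0, "z": -20, "ax": 0, "ay": 0, "az": 0, "gripper": 0.65}, {"x": 0, "y": 0, "z": -40, "ax": 0, "ay": 0, "az": 0, "gripper": 0.65}])

```text
clock: 23.53
position: [0.6373, -0.0629, 0.0806]
ee_rot: [-0.093, 0.996, 0.001, -0.004]
ft_force: [0.2, -0.6, 0.5]
grip_width: 0.35
grasp_force: 0.0
```

Request:
apply_moves(rows=[{"x": 0, "y": 0, "z": -40, "ax": 0, "ay": 0, "az": 7.1, "gripper": 0}, {"x": 0, "y": 0, "z": -22, "ax": 0, "ay": 0, "az": 7.1, "gripper": 0}, {"x": 0, "y": 0, "z": 0, "ax": 0, "ay": 0, "az": 7.1, "gripper": 0}, {"x": 0, "y": 0, "z": 0, "ax": 0, "ay": 0, "az": 7.1, "gripper": 0}, {"x": 0, "y": 0, "z": 0, "ax": 0, "ay": 0, "az": 7.1, "gripper": 0}])

```text
clock: 23.95
position: [0.6407, -0.0628, 0.1474]
ee_rot: [0.218, 0.976, 0.0, 0.001]
ft_force: [0.2, 0.8, -0.6]
grip_width: 0.997
grasp_force: 0.0
```

Request:
apply_moves(rows=[{"x": 0, "y": 0, "z": 0, "ax": 0, "ay": 0, "az": 7.1, "gripper": 0}, {"x": 0, "y": 0, "z": 0, "ax": 0, "ay": 0, "az": 7.1, "gripper": 0}, {"x": 0, "y": 0, "z": 0, "ax": 0, "ay": 0, "az": 7.1, "gripper": 0}, {"x": 0, "y": 0, "z": 0, "ax": 0, "ay": 0, "az": 7.1, "gripper": 0}, {"x": 0, "y": 0, "z": 0, "ax": 0, "ay": 0, "az": 7.1, "gripper": 0}])

```text
clock: 24.37
position: [0.6404, -0.0627, 0.1467]
ee_rot: [0.505, 0.863, 0.0, -0.0]
ft_force: [-0.3, 0.7, -0.5]
grip_width: 0.998
grasp_force: 0.0
```

Request:
apply_moves(rows=[{"x": 0, "y": 0, "z": 0, "ax": 0, "ay": 0, "az": 7.1, "gripper": 0}, {"x": 0, "y": 0, "z": 0, "ax": 0, "ay": 0, "az": 7.1, "gripper": 0}, {"x": 0, "y": 0, "z": 0, "ax": 0, "ay": 0, "az": 7.1, "gripper": 0}, {"x": 0, "y": 0, "z": 0, "ax": 0, "ay": 0, "az": 7.1, "gripper": 0}, {"x": 0, "y": 0, "z": 0, "ax": 0, "ay": 0, "az": 1.3, "gripper": 0}])

```text
clock: 24.78
position: [0.6404, -0.0626, 0.1467]
ee_rot: [0.709, 0.705, -0.0, 0.0]
ft_force: [0.5, 1.0, 0.0]
grip_width: 1.001
grasp_force: 0.0
```

Request:
apply_moves(rows=[{"x": -15, "y": -32, "z": 0, "ax": 0, "ay": 0, "az": 0, "gripper": 0}, {"x": -15, "y": -32, "z": 0, "ax": 0, "ay": 0, "az": 0, "gripper": 0}, {"x": -15, "y": -32, "z": 0, "ax": 0, "ay": 0, "az": 0, "gripper": 0}, {"x": -15, "y": -32, "z": 0, "ax": 0, "ay": 0, "az": 0, "gripper": 0}, {"x": -15, "y": -33, "z": 0, "ax": 0, "ay": 0, "az": 0, "gripper": 0}])

```text
clock: 25.2
position: [0.4779, -0.1382, 0.1467]
ee_rot: [0.706, 0.708, -0.0, 0.0]
ft_force: [-0.0, -0.3, 0.4]
grip_width: 1.0
grasp_force: 0.0
```

Request:
apply_moves(rows=[{"x": -14, "y": -33, "z": 0, "ax": 0, "ay": 0, "az": 0, "gripper": 0}, {"x": -14, "y": -33, "z": 0, "ax": 0, "ay": 0, "az": 0, "gripper": 0}, {"x": 0, "y": 0, "z": 0, "ax": 0, "ay": 0, "az": 0, "gripper": 0}, {"x": 0, "y": 0, "z": 0, "ax": 0, "ay": 0, "az": 0, "gripper": 0}, {"x": 0, "y": 0, "z": 0, "ax": 0, "ay": 0, "az": 0, "gripper": 0}])

```text
clock: 25.62
position: [0.414, -0.1656, 0.1472]
ee_rot: [0.706, 0.708, 0.0, 0.001]
ft_force: [-0.0, -0.4, 0.6]
grip_width: 1.0
grasp_force: 0.0
```

```bash
python3 look.py wa; python3 - <<'E'
import pickle
from h import *
c,o=pickle.load(open('wa.pkl','rb')); print(go(o,.4142,-.1659,.020,np.pi/2))
E
```

```text
25.6667 [ 0.41437371 -0.16526794  0.14711254] (array([0., 0., 0.]), 'toolyaw', np.float64(90.1), 'az', None, 'tilt', array([ 1.e-03, -2.e-04, -1.e+00]))
(array([ -1.,  -0., 127.]), 'toolyaw', np.float64(90.1), 'az', np.float64(0.14484794979846072), 'tilt', array([ 1.e-03, -2.e-04, -1.e+00]))
```

View pics/wa.png

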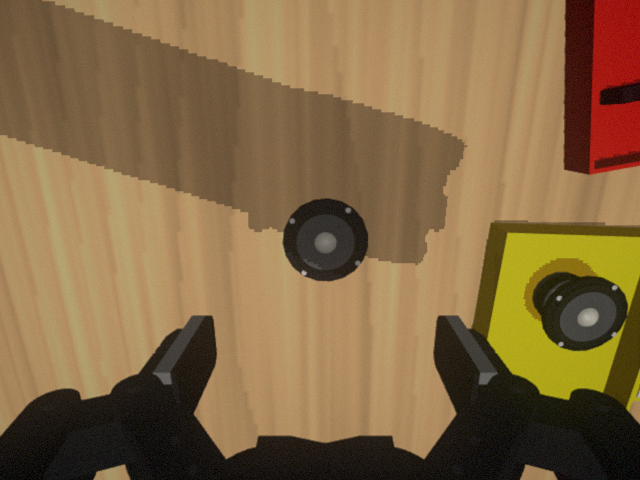

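The driver cap is at (325,243), the stock driver's cap at (588,317), and yellow's near (-x,+y) rim corner at (493,222).

```bash
python3 - <<'E'
import pickle
from h import *
c,o=pickle.load(open('wa.pkl','rb')); p=ray(c,(325,243),.042); print(p,go(o,p[0],p[1],.020)[0],'stock',ray(c,(588,317),.045),'corner',ray(c,(493,222),.028))
E
```

```text
[ 0.41460063 -0.16253046  0.042     ] [  3.   0. 127.] stock [ 0.5958221  -0.21475519  0.045     ] corner [ 0.52881089 -0.15181957  0.028     ]
```

Request:
apply_moves(rows=[{"x": 2, "y": 0, "z": 35, "ax": 0, "ay": 0, "az": 0, "gripper": 0}, {"x": 0, "y": 0, "z": 35, "ax": 0, "ay": 0, "az": 0, "gripper": 0}, {"x": 0, "y": 0, "z": 30, "ax": 0, "ay": 0, "az": 0, "gripper": 0}, {"x": 0, "y": 0, "z": 19, "ax": 0, "ay": 0, "az": 0, "gripper": 0}, {"x": 0, "y": 0, "z": 8, "ax": 0, "ay": 0, "az": 0, "gripper": 0}])

```text
clock: 26.08
position: [0.4127, -0.1622, 0.017]
ee_rot: [0.706, 0.708, -0.0, -0.002]
ft_force: [0.1, 1.0, -0.8]
grip_width: 0.999
grasp_force: 0.0
```

Request:
apply_moves(rows=[{"x": 0, "y": 0, "z": 0, "ax": 0, "ay": 0, "az": 0, "gripper": 0.2}, {"x": 0, "y": 0, "z": 0, "ax": 0, "ay": 0, "az": 0, "gripper": 0.35}, {"x": 0, "y": 0, "z": 0, "ax": 0, "ay": 0, "az": 0, "gripper": 1}, {"x": 0, "y": 0, "z": 0, "ax": 0, "ay": 0, "az": 0, "gripper": 1}, {"x": 0, "y": 0, "z": 0, "ax": 0, "ay": 0, "az": 0, "gripper": 1}])

```text
clock: 26.5
position: [0.4146, -0.1638, 0.0213]
ee_rot: [0.707, 0.707, 0.001, 0.001]
ft_force: [-1.2, 2.5, 7.1]
grip_width: 0.658
grasp_force: 42.8
```

Request:
apply_moves(rows=[{"x": 0, "y": 0, "z": 0, "ax": 0, "ay": 0, "az": 0, "gripper": 1}, {"x": 0, "y": 0, "z": 0, "ax": 0, "ay": 0, "az": 0, "gripper": 1}, {"x": 0, "y": 0, "z": 0, "ax": 0, "ay": 0, "az": 0, "gripper": 1}])

```text
clock: 26.75
position: [0.4147, -0.1638, 0.0213]
ee_rot: [0.707, 0.707, 0.001, 0.001]
ft_force: [-1.5, 3.2, 7.6]
grip_width: 0.658
grasp_force: 42.8
```

Request:
apply_moves(rows=[{"x": 0, "y": 0, "z": -10, "ax": 0, "ay": 0, "az": 0, "gripper": 1}, {"x": 0, "y": 0, "z": -25, "ax": 0, "ay": 0, "az": 0, "gripper": 1}, {"x": 0, "y": 0, "z": -35, "ax": 0, "ay": 0, "az": 0, "gripper": 1}, {"x": 0, "y": 0, "z": -35, "ax": 0, "ay": 0, "az": 0, "gripper": 1}, {"x": 0, "y": 0, "z": -20, "ax": 0, "ay": 0, "az": 0, "gripper": 1}])

```text
clock: 27.17
position: [0.4146, -0.1641, 0.1494]
ee_rot: [0.707, 0.707, 0.001, 0.002]
ft_force: [1.7, -0.7, -1.8]
grip_width: 0.659
grasp_force: 43.1
```

Request:
apply_moves(rows=[{"x": -24, "y": 30, "z": 0, "ax": 0, "ay": 0, "az": 0, "gripper": 1}, {"x": -24, "y": 30, "z": 0, "ax": 0, "ay": 0, "az": 0, "gripper": 1}, {"x": -24, "y": 30, "z": 0, "ax": 0, "ay": 0, "az": 0, "gripper": 1}, {"x": -24, "y": 30, "z": 0, "ax": 0, "ay": 0, "az": 0, "gripper": 1}, {"x": -24, "y": 30, "z": 0, "ax": 0, "ay": 0, "az": 0, "gripper": 1}])

```text
clock: 27.58
position: [0.5646, -0.2853, 0.146]
ee_rot: [0.707, 0.707, 0.0, 0.001]
ft_force: [0.1, 0.5, -0.4]
grip_width: 0.66
grasp_force: 43.2
```

Request:
apply_moves(rows=[{"x": -24, "y": 29, "z": 0, "ax": 0, "ay": 0, "az": 0, "gripper": 1}, {"x": 0, "y": 0, "z": 0, "ax": 0, "ay": 0, "az": 0, "gripper": 1}, {"x": 0, "y": 0, "z": 0, "ax": 0, "ay": 0, "az": 0, "gripper": 1}, {"x": 0, "y": 0, "z": 0, "ax": 0, "ay": 0, "az": 0, "gripper": 1}])

```text
clock: 27.92
position: [0.5921, -0.3074, 0.1452]
ee_rot: [0.707, 0.707, 0.0, -0.0]
ft_force: [-0.1, -0.6, -0.9]
grip_width: 0.657
grasp_force: 43.2
```

```bash
python3 look.py wb
```

```text
27.9667 [ 0.59196503 -0.30708051  0.14555127] (array([0., 0., 0.]), 'toolyaw', np.float64(90.0), 'az', None, 'tilt', array([ 2.e-04,  2.e-04, -1.e+00]))
```

View pics/wb.png

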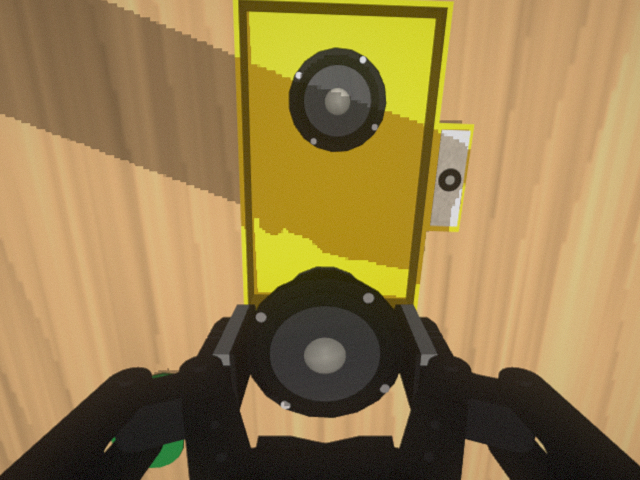

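The driver hangs level. Yellow's rim corners are at (235,0) and (453,2), with side rims at (246,300) and (418,300). The tray's near inner floor edge is at about (330,297) and the stock cap is at (338,101). I'll check where the driver would land.

```bash
python3 - <<'E'
import pickle
from h import *
c,o=pickle.load(open('wb.pkl','rb'))
for n,u,z in(('TL',(235,0),.028),('TR',(453,2),.028),('L',(246,300),.028),('R',(418,300),.028),('floor end',(330,297),.003),('stock',(338,101),.045),('held',(325,355),.1455-.0213+.042)): print(n,ray(c,u,z).round(4))
E
```

```text
TL [ 0.5413 -0.163   0.028 ]
TR [ 0.6654 -0.164   0.028 ]
L [ 0.5357 -0.3511  0.028 ]
R [ 0.6596 -0.3511  0.028 ]
floor end [ 0.5966 -0.3608  0.003 ]
stock [ 0.5999 -0.2177  0.045 ]
held [ 0.5924 -0.3036  0.1662]
```

Request:
apply_moves(rows=[{"x": 0, "y": 6, "z": 35, "ax": 0, "ay": 0, "az": 0, "gripper": 1}, {"x": 0, "y": 0, "z": 35, "ax": 0, "ay": 0, "az": 0, "gripper": 1}, {"x": 0, "y": 0, "z": 26, "ax": 0, "ay": 0, "az": 0, "gripper": 1}, {"x": 0, "y": 0, "z": 14, "ax": 0, "ay": 0, "az": 0, "gripper": 1}, {"x": 0, "y": 0, "z": 6, "ax": 0, "ay": 0, "az": 0, "gripper": 1}])

```text
clock: 28.38
position: [0.5969, -0.3068, 0.0274]
ee_rot: [0.707, 0.707, -0.0, -0.001]
ft_force: [0.5, -0.3, -1.4]
grip_width: 0.658
grasp_force: 43.3
```

Request:
apply_moves(rows=[{"x": 0, "y": 0, "z": 2, "ax": 0, "ay": 0, "az": 0, "gripper": 1}, {"x": 0, "y": 0, "z": 1, "ax": 0, "ay": 0, "az": 0, "gripper": 1}, {"x": 0, "y": 0, "z": 1, "ax": 0, "ay": 0, "az": 0, "gripper": 1}, {"x": 0, "y": 0, "z": 0, "ax": 0, "ay": 0, "az": 0, "gripper": 1}, {"x": 0, "y": 0, "z": 0, "ax": 0, "ay": 0, "az": 0, "gripper": 1}])

```text
clock: 28.8
position: [0.599, -0.3081, 0.0261]
ee_rot: [0.707, 0.707, 0.0, 0.001]
ft_force: [0.6, -0.1, -0.7]
grip_width: 0.653
grasp_force: 43.3
```

Request:
apply_moves(rows=[{"x": 0, "y": 0, "z": 1, "ax": 0, "ay": 0, "az": 0, "gripper": 1}, {"x": 0, "y": 0, "z": 0.6, "ax": 0, "ay": 0, "az": 0, "gripper": 1}, {"x": 0, "y": 0, "z": 0.4, "ax": 0, "ay": 0, "az": 0, "gripper": 1}, {"x": 0, "y": 0, "z": 0, "ax": 0, "ay": 0, "az": 0, "gripper": 1}])

```text
clock: 29.13
position: [0.5989, -0.308, 0.0244]
ee_rot: [0.707, 0.707, 0.0, 0.001]
ft_force: [-3.9, 1.1, 9.6]
grip_width: 0.657
grasp_force: 44.0
```

Request:
apply_moves(rows=[{"x": 0, "y": 0, "z": 0, "ax": 0, "ay": 0, "az": 0, "gripper": 0.22}, {"x": 0, "y": 0, "z": 0, "ax": 0, "ay": 0, "az": 0, "gripper": 0.2}, {"x": 0, "y": 0, "z": 0, "ax": 0, "ay": 0, "az": 0, "gripper": 0.18}, {"x": 0, "y": 0, "z": -5, "ax": 0, "ay": 0, "az": 0, "gripper": 0.18}, {"x": 0, "y": 0, "z": -15, "ax": 0, "ay": 0, "az": 0, "gripper": 0.18}])

```text
clock: 29.55
position: [0.597, -0.3071, 0.0411]
ee_rot: [0.707, 0.707, -0.001, -0.002]
ft_force: [0.3, 0.1, -0.3]
grip_width: 0.817
grasp_force: 0.0
```

Request:
apply_moves(rows=[{"x": 0, "y": 0, "z": -30, "ax": 0, "ay": 0, "az": 0, "gripper": 0.18}, {"x": 0, "y": 0, "z": -40, "ax": 0, "ay": 0, "az": 0, "gripper": 0.18}, {"x": 0, "y": 0, "z": -40, "ax": 0, "ay": 0, "az": 0, "gripper": 0.18}, {"x": -30, "y": -20, "z": -10, "ax": 0, "ay": 0, "az": 0, "gripper": 0.18}, {"x": -30, "y": -25, "z": 0, "ax": 0, "ay": 0, "az": 0, "gripper": 0.18}])

```text
clock: 29.97
position: [0.5574, -0.3666, 0.1695]
ee_rot: [0.705, 0.709, 0.002, 0.004]
ft_force: [-1.0, -2.4, -1.3]
grip_width: 0.817
grasp_force: 0.0
```

Request:
apply_moves(rows=[{"x": -30, "y": -28, "z": 0, "ax": 0, "ay": 0, "az": 0, "gripper": 0}, {"x": -30, "y": -28, "z": 0, "ax": 0, "ay": 0, "az": 0, "gripper": 0}, {"x": -30, "y": -28, "z": 0, "ax": 0, "ay": 0, "az": 0, "gripper": 0}, {"x": -30, "y": -28, "z": 0, "ax": 0, "ay": 0, "az": 0, "gripper": 0}, {"x": 0, "y": 0, "z": 0, "ax": 0, "ay": 0, "az": 0, "gripper": 0}])

```text
clock: 30.38
position: [0.4328, -0.4962, 0.1644]
ee_rot: [0.711, 0.703, -0.003, 0.001]
ft_force: [-1.6, -0.8, -0.3]
grip_width: 1.001
grasp_force: 0.0
```

```bash
python3 - <<'E'
from workcell import *
import cv2
im=camera('top')['color'][140:300,170:490,::-1]
cv2.imwrite('pics/end.png',cv2.convertScaleAbs(cv2.resize(im,None,fx=2.5,fy=2.5,interpolation=cv2.INTER_CUBIC),alpha=1.6,beta=15))
o=get_obs(); print(o['clock'],o['position'],o['grip_width'],o['ft_force'])
E
```

```text
30.4333 [ 0.43649378 -0.49268807  0.16433659] 0.996456976371949 [ 1.57310417  1.53500499 -0.36801281]
```

View pics/end.png

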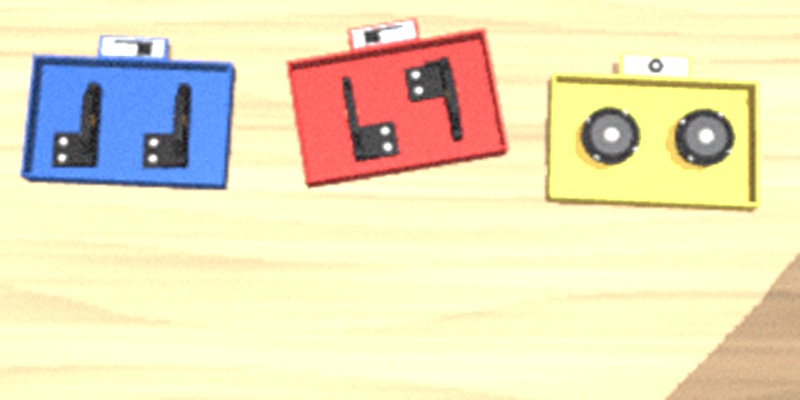

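All five parts stand flat: the left brackets at (85,130) and (175,130) in blue, the right ones at (365,120) and (440,95) in red, and the driver at (705,137) beside the stock driver at (611,135) in yellow.

```bash
python3 -c "
from workcell import *
print(hand_in())"
```

```text
the job is handed in; nothing more can be done
None
```

All five parts are set down upright in their trays (left-hand brackets in blue, right-hand in red, driver in yellow beside the stock driver), and the job was handed in at about 30 s; `hand_in()` gave no verdict, so the result is judged only from the last top view.

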